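Gauge the feeder gate, then load the test cartridges

ROBOT

A 6-joint arm with a two-finger parallel gripper is mounted at the origin on a cart in front of the work surface, level with it; the furniture and walls round the work are solid. World frame = base frame: x ahead of the robot, y to its left, z up, the work surface at z = 0. Lengths are in m, angles in rad, forces in N, time in s.
With the tool pointing down it reaches from about 0.3 to 0.875 m from the base axis. Payload 6.4 kg.
Tool frame: the origin (TCP) lies where the fingers leave the gripper's body, on its centre line; the fingertips stand 73 mm ahead of it and the grasp point (between the pads) lies 54 mm ahead of it; z points along the fingers, y is the line along which they close (so a half turn about z gives the same grasp; the last joint's range is limited). The gripper opens to 85 mm and grips with 20 to 120 N. Pads are 22 mm wide; open, the fingers measure 114 mm over their backs; the gripper's body (76 mm by 85 mm) begins 54 mm behind the grasp point. The pads swing forward as they close: fully open they stand 13 mm farther back than shut.
Start: joints at [-1.488, 0.181, 1.607, -0, 1.354, -0.206], TCP at [0.164, -0.551, 0.304] pointing down, gripper open.
Joint ranges: [-2.99, 2.99], [-0.89, 2.07], [0.3, 2.58], [-1.14, 4.28], [0, 2.63], [-3.12, 3.12]. Speed limits (rad/s): [2.57, 2.57, 3.01, 3.14, 3.14, 3.14].

INTERFACE

Orientations are given as a unit quaternion [w, x, y, z].
In Python, from bench import ctrl gives the robot as it stands.
- The arm moves only by the tool carry_out, never from a script. Its argument "steps" is one flat list of numbers, 7 for each row, row after row: the shift along the tool's x, y, z in m, then the turn, a rotation vector about the tool's x, y, z in rad, then the opening, from 0 (shut) to 1 (fully open). In form: [dx, dy, dz, wx, wy, wz, claw, dx, dy, dz, wx, wy, wz, claw, ...]. A call has 1 to 20 rows; each row is the pose to reach, as a shift and turn from the pose commanded when the call began, along the tool's axes at that moment; what a row does not reach only later rows make up. A row lasts 1/10 s, in which the tool goes at most 50 mm and 8.59 degrees, less where a joint would pass 70% of its speed; a pose out of reach is approached as far as the arm can. A call with a gripper value outside its range is refused whole. The fingers move at their own pace and stop on an object; the grip force is fixed at half the most. Time passes only in rows, so rows that repeat a pose let the fingers close. It gives the time, the measured TCP pose, the force, the opening and the grip force at its end, in the units of the state.
- ctrl.get_obs(): the state, without advancing time (a new reading comes with each control period).
- ctrl.camera(name): name is "side" or "top" or "wrist"; returns the picture (400x640x3 uint8, red, green, blue); there is no depth.
- ctrl.camera_params(name): a dict with "vertical_fov" (degrees; the focal length in pixels is half the picture's height over the tangent of half this angle, whatever the lens; pixels are square), "cx", "cy" (the principal point, pixels), "k1" (the pictures are not rectified: a ray, as slopes to the right and down, at radius r is drawn at 1 + k1 r^2 times it, then the intrinsics apply), "cam_to_world" (4x4, takes a point from camera to world coordinates); the wrist camera has in their place "hand_eye" (4x4, takes a point from camera to tool coordinates, whose origin is the TCP and whose axes are the flange's). Camera axes: x right, y down, z forward; pixel columns grow to the right and rows downward; lengths in m; the calibration is good to about 2 mm. A picture is of the moment at which its call begins: read the wrist's pose just before it. camera_params takes no time and is no camera call.
- ctrl.hand_in(): hands the job in; it is judged then, once.
The state is a dict: "time_s": time; "q": joint angles; "dq": joint speeds; "joint_efforts": joint torques, N m; "eef_pos": TCP position; "eef_rot": TCP orientation; "wrist_force": force on the tool from outside, world axes, zero at the start; "torque": the same for the moment, N m; "opening": opening from 0.0 (shut) to 1.0 (fully open); "grasp_force": force on a finger pad.
Only numpy, scipy, OpenCV 4.12 (cv2) and the standard library are available. Lean on these libraries where they do the work, as an engineer would, in place of code of your own. Each camera call takes 0.05 s, during which the arm holds its last target. There are 200 camera calls.

TASK

Before the cartridge feeder is loaded, check its gate with the gap gauge: lower the blade into the gap at the blue mark until the black line is level with the top of the jaws and keep it there for one second, then do the same at the yellow mark. Then hang the gauge astride the steel rail and let go of it, and only after that load every test cartridge that is out on the worktop into the sloping channel so that all lie flat in one row, window up, with the blue end at the blue-lined wall. Leave the cup, the vial and the timer where they stand.

Things in the scene. Friction and masses are not known exactly. Their poses are not given: they have to be found in the camera images.
- feeder: Fixed cartridge feeder, 260 x 104 mm. Its near foot is the aluminium gate: two 11 mm thick jaws with rounded lips, between them an open-topped gap 5.5 mm wide (x), 92 long (y), 42 deep. Origin on the worktop below the gap's middle; x points away from the robot, up the channel, y to the feeder's left (blue) side, z up. Top of the jaws z = 75 mm, gap floor z = 33 mm.
- chute: The feeder's channel: slippery white floor, 225 mm long, 54 wide inside, rising 22 degrees away from the gate. Origin: middle of the floor's low end, at the 12 mm high stop plate; x up the slope, y to the left wall (blue line on top), z square to the floor. Walls 5 mm thick, 12 high; high end open. A cartridge let go slides down to the stop or to the one before it.
- chute_load (a point): Point on the middle of the channel floor, 180 mm up the slope from the stop plate: a good place to put a cartridge down, clear of four lying below. Axes as those of the channel.
- gap_blue (a point): Middle of the gap, level with the top of the jaws, by the blue mark (28 mm left of the gate's centre). Axes as the feeder.
- gap_yellow (a point): Middle of the gap, level with the top of the jaws, by the yellow mark (28 mm right of the gate's centre). Axes as the feeder.
- gauge_grip (a point): Centre of the gap gauge's orange grip tab, 12 (x) x 22 (y) x 36 mm high; a 20 x 26 x 5 mm flange tops it 14 mm above this point; the bridge's top is 22 mm below it. Gauge axes: z up when the blade points down; blade at x = +14 mm, its flat sides facing +-x; a short 8 mm thick counter-leg at x = -15 mm. 70 g. It starts upright in the stand.
- gauge_tip (a point): Middle of the lower edge of the gauge's steel blade, 105 mm below the grip point and 14 mm to its +x side. The blade is 3 mm thick, 14 mm wide (along y) and 75 mm long below the bridge; the black line round it is 28 mm above this edge. The counter-leg ends 50 mm above this edge.
- gauge_seat (a point): Middle of the underside of the gauge's bridge, 30 mm below the grip point: between blade and counter-leg there is an opening about 23 mm wide, closed above by an arch that comes to rest on a rail put there.
- gauge: The gap gauge itself, 126 mm high; origin 105 mm straight below the grip point, at the height of the blade's lower edge; axes as at the grip point.
- stand: Fixed grey stand, 70 x 60 mm, 60 high, in which the gauge stands at first: its blade in a slot 5 mm wide and 32 mm deep, so lift the gauge straight up by 40 mm or more. Origin on the worktop below the middle.
- rail: Fixed steel rail for the gauge: a horizontal round bar 10 mm thick along y, its axis 115 mm above the worktop, between two posts 150 mm apart. Origin on the worktop below the middle of the bar; x square to the bar.
- cup: Bystander: specimen cup with red lid, 58 mm wide, 59 high; origin at its underside.
- vial: Bystander: small vial with green cap, 25 mm wide, 49 high; origin at its underside.
- timer: Bystander: pink countdown timer, 34 x 68 x 62 mm; origin at its underside.
- cartridge_1_mid (a point): Centre of a loose white test cartridge (absent in some runs), 30 (x) x 50 (y) x 10 mm (z), 25 g, lying window up on the worktop. x is its short side, y its long side with the blue end at +y, z up through the window.
- cartridge_1_blue (a point): Middle of the blue end of cartridge 1, 18.5 mm from its centre.
- cartridge_2_mid (a point): Centre of a loose white test cartridge (absent in some runs), 30 (x) x 50 (y) x 10 mm (z), 25 g, lying window up on the worktop. x is its short side, y its long side with the blue end at +y, z up through the window.
- cartridge_2_blue (a point): Middle of the blue end of cartridge 2, 18.5 mm from its centre.
- cartridge_3_mid (a point): Centre of a loose white test cartridge (absent in some runs), 30 (x) x 50 (y) x 10 mm (z), 25 g, lying window up on the worktop. x is its short side, y its long side with the blue end at +y, z up through the window.
- cartridge_3_blue (a point): Middle of the blue end of cartridge 3, 18.5 mm from its centre.
- cartridge_4_mid (a point): Centre of a loose white test cartridge (absent in some runs), 30 (x) x 50 (y) x 10 mm (z), 25 g, lying window up on the worktop. x is its short side, y its long side with the blue end at +y, z up through the window.
- cartridge_4_blue (a point): Middle of the blue end of cartridge 4, 18.5 mm from its centre.
- cartridge_5_mid (a point): Centre of a loose white test cartridge (absent in some runs), 30 (x) x 50 (y) x 10 mm (z), 25 g, lying window up on the worktop. x is its short side, y its long side with the blue end at +y, z up through the window.
- cartridge_5_blue (a point): Middle of the blue end of cartridge 5, 18.5 mm from its centre.
Things that resemble listed ones, but are neither listed nor needed, are in the scene too. Of the things like the gauge, leave any that is turquoise or white; of the rest the larger one is meant.

How it is judged:
On the way, in this order (a step that is already met when the one before it is completed fails the run):
1. the blade stands in the gap at the blue mark with its line level with the jaws, for one second, the channel still empty (z of gauge_tip in the frame of feeder between 0.0435 and 0.0505 m and x of gauge_tip in the frame of feeder between -0.004 and 0.004 m and y of gauge_tip in the frame of feeder between 0.018 and 0.038 m and angle between gauge_grip's own z axis and vertical below 0.12 rad and height (world z) of each of cartridge_1_mid, cartridge_2_mid, cartridge_3_mid, cartridge_4_mid, cartridge_5_mid below 0.045 m), for 0.9 s.
2. the same at the yellow mark (z of gauge_tip in the frame of feeder between 0.0435 and 0.0505 m and x of gauge_tip in the frame of feeder between -0.004 and 0.004 m and y of gauge_tip in the frame of feeder between -0.038 and -0.018 m and angle between gauge_grip's own z axis and vertical below 0.12 rad and height (world z) of each of cartridge_1_mid, cartridge_2_mid, cartridge_3_mid, cartridge_4_mid, cartridge_5_mid below 0.045 m), for 0.9 s.
3. the gauge hangs astride the rail, released, the channel still empty (x of gauge_seat in the frame of rail between -0.01 and 0.01 m and y of gauge_seat in the frame of rail between -0.065 and 0.065 m and z of gauge_seat in the frame of rail between 0.112 and 0.13 m and angle between gauge_grip's own z axis and vertical below 0.4 rad and contact force between gauge and rail above 0.1 N and contact force between gauge and the fingers below 0.05 N and linear speed of gauge below 0.03 m/s and height (world z) of each of cartridge_1_mid, cartridge_2_mid, cartridge_3_mid, cartridge_4_mid, cartridge_5_mid below 0.045 m), for 0.3 s.
At the end, for the whole second after the job is handed in: Gauge astride the rail, within 0.4 rad of upright, at rest, released; every cartridge present flat in the channel in one row, window up, blue end to the blue wall. In each check the tip was 28 +-3.5 mm below the jaw tops, within 10 mm of the mark, upright within 0.12 rad, for 0.9 s (x of gauge_seat in the frame of rail between -0.01 and 0.01 m and y of gauge_seat in the frame of rail between -0.065 and 0.065 m and z of gauge_seat in the frame of rail between 0.112 and 0.13 m and angle between gauge_grip's own z axis and vertical below 0.4 rad and contact force between gauge and rail above 0.1 N and contact force between gauge and the fingers below 0.05 N and linear speed of gauge below 0.03 m/s and x of cartridge_1_mid in the frame of chute between 0.005 and 0.165 m and y of cartridge_1_mid in the frame of chute between -0.006 and 0.006 m and z of cartridge_1_mid in the frame of chute between 0.002 and 0.008 m and y of each of cartridge_1_blue, cartridge_2_blue, cartridge_3_blue, cartridge_4_blue, cartridge_5_blue in the frame of chute above 0.012 m and z of cartridge_1_blue in the frame of chute between 0.002 and 0.008 m and x of cartridge_2_mid in the frame of chute between 0.005 and 0.165 m and y of cartridge_2_mid in the frame of chute between -0.006 and 0.006 m and z of cartridge_2_mid in the frame of chute between 0.002 and 0.008 m and z of cartridge_2_blue in the frame of chute between 0.002 and 0.008 m and x of cartridge_3_mid in the frame of chute between 0.005 and 0.165 m and y of cartridge_3_mid in the frame of chute between -0.006 and 0.006 m and z of cartridge_3_mid in the frame of chute between 0.002 and 0.008 m and z of cartridge_3_blue in the frame of chute between 0.002 and 0.008 m and x of cartridge_4_mid in the frame of chute between 0.005 and 0.165 m and y of cartridge_4_mid in the frame of chute between -0.006 and 0.006 m and z of cartridge_4_mid in the frame of chute between 0.002 and 0.008 m and z of cartridge_4_blue in the frame of chute between 0.002 and 0.008 m and x of cartridge_5_mid in the frame of chute between 0.005 and 0.165 m and y of cartridge_5_mid in the frame of chute between -0.006 and 0.006 m and z of cartridge_5_mid in the frame of chute between 0.002 and 0.008 m and z of cartridge_5_blue in the frame of chute between 0.002 and 0.008 m); the robot touches nothing.
It fails at once if the cup is shifted by more than 30 mm (distance of cup from where it was at the start of the episode above 0.03 m).
It fails at once if the vial is shifted by more than 30 mm (distance of vial from where it was at the start of the episode above 0.03 m).
It fails at once if the timer is shifted by more than 30 mm (distance of timer from where it was at the start of the episode above 0.03 m).
Of cartridge_1, cartridge_2, cartridge_3, cartridge_4, cartridge_5 only 3 to 5 are there at a start; the rules pass over those that are not, and their reading is None.
At some moment in a run one of cartridge_1, cartridge_2, cartridge_3, cartridge_4, cartridge_5 may be knocked a few centimetres aside while the robot is not near it.
It also fails if it takes over 210 s, if anything falls off the work surface, if the arm or the gripper's body presses on something with over 40 N, if the wrist force passes 120 N, or if a joint passes its speed limit or range.

## Working session

There is one attempt and no reset: what is moved stays moved. The work goes in short steps, Python scripts to look and compute and a tool call to move; the robot and the scene stay as the last step left them, time stands still between calls to the robot, and variables do not carry over. Pictures are saved under pics/ and viewed, at most 14 in all, crops included, and the job is handed in when it is done.

Besides the shell and the picture viewer there is one more tool, called after ">>>" as name(argument=value, ...) on one line, values as JSON. carry_out: Moves the arm, as the interface text tells. Its arguments: {"type":"object","properties":{"steps":{"type":"array"}},"required":["steps"]}

```bash
ls; mkdir -p pics
cat > h.py <<'E'
import numpy as np, cv2, json
from bench import ctrl
from scipy.spatial.transform import Rotation as R
def snap(n,fn=None):
    o=ctrl.get_obs(); im=ctrl.camera(n)
    if fn: cv2.imwrite('pics/'+fn,im[:,:,::-1])
    return im,o
def T(o):
    q=o['eef_rot']; M=np.eye(4); M[:3,:3]=R.from_quat([q[1],q[2],q[3],q[0]]).as_matrix(); M[:3,3]=o['eef_pos']; return M
def cam(n,o=None):
    p=ctrl.camera_params(n)
    M=np.array(p['cam_to_world']) if 'cam_to_world' in p else T(o)@np.array(p['hand_eye'])
    f=200/np.tan(np.radians(p['vertical_fov'])/2)
    return p,M,f
def ray(n,uv,o=None):
    p,M,f=cam(n,o); d=np.array([(uv[0]-p['cx'])/f,(uv[1]-p['cy'])/f])
    s=d.copy()
    for _ in range(20): s=d/(1+p['k1']*(s@s))
    return M[:3,3],M[:3,:3]@np.array([s[0],s[1],1])
def onz(n,uv,z,o=None):
    c,d=ray(n,uv,o); return c+d*(z-c[2])/d[2]
def proj(n,X,o=None):
    p,M,f=cam(n,o); c=np.linalg.inv(M)@np.append(X,1); s=c[:2]/c[2]; s=s*(1+p['k1']*(s@s)); return s*f+[p['cx'],p['cy']]
def tri(a,b):
    (c1,d1),(c2,d2)=a,b
    A=np.array([d1,-d2]).T; t=np.linalg.lstsq(A,c2-c1,rcond=None)[0]
    p,q=c1+t[0]*d1,c2+t[1]*d2; return (p+q)/2,np.linalg.norm(p-q)
E
python3 - <<'E'
from h import *
a,o=snap('top','top0.png'); snap('side','side0.png'); snap('wrist','wr0.png')
print(o)
for n in('top','side','wrist'): print(n,ctrl.camera_params(n))
E
```

```text
pics
{'time_s': 0.0, 'q': array([-1.48832770e+00,  1.81531543e-01,  1.60801151e+00,  6.50059894e-06,
        1.35380995e+00, -2.06309946e-01]), 'dq': array([ 0.00071833, -0.00102197, -0.00072095,  0.00422033,  0.00054983,
        0.00182458]), 'joint_efforts': array([-2.10074982e-04, -4.44872403e+01, -3.51336801e+01, -2.34669606e-04,
        9.37944045e-03,  1.48912648e-05]), 'eef_pos': array([ 0.16372594, -0.55074771,  0.30298769]), 'eef_rot': array([-8.78292293e-04,  9.89593683e-01,  1.43887345e-01,  5.76336116e-05]), 'wrist_force': array([-0.267651  ,  0.01659411, -0.34001136]), 'torque': array([ 0.0130043 , -0.02319008, -0.01174212]), 'grasp_force': 0.0, 'opening': 1.0008973405618733}
top {'vertical_fov': 49.42643168789621, 'cx': 321.2038794612549, 'cy': 199.74757129121906, 'k1': -0.0018940208014799822, 'cam_to_world': array([[-0.06653686, -0.97651878,  0.20489976,  0.27783665],
       [-0.9977727 ,  0.06609401, -0.00901234,  0.01871433],
       [-0.00474193, -0.20504304, -0.97874147,  1.31303778],
       [ 0.        ,  0.        ,  0.        ,  1.        ]])}
side {'vertical_fov': 51.09556872986189, 'cx': 321.89044243780046, 'cy': 199.15932833897372, 'k1': -0.04363745683283723, 'cam_to_world': array([[-0.90405057, -0.28188654,  0.32129821,  0.17833217],
       [-0.42740364,  0.5885859 , -0.68621627,  0.81396746],
       [ 0.00432353, -0.75769823, -0.65259076,  0.86215408],
       [ 0.        ,  0.        ,  0.        ,  1.        ]])}
wrist {'vertical_fov': 60.08299653531788, 'cx': 321.9799631398938, 'cy': 195.9041622271178, 'k1': -0.05670462656827814, 'hand_eye': array([[-2.28666786e-05, -9.45856683e-01, -3.24584557e-01,
         8.40366957e-02],
       [ 9.99998958e-01, -4.90137118e-04,  1.35783667e-03,
         5.32584555e-04],
       [-1.44340983e-03, -3.24584188e-01,  9.45855709e-01,
        -7.00293121e-02],
       [ 0.00000000e+00,  0.00000000e+00,  0.00000000e+00,
         1.00000000e+00]])}
```

View pics/top0.png

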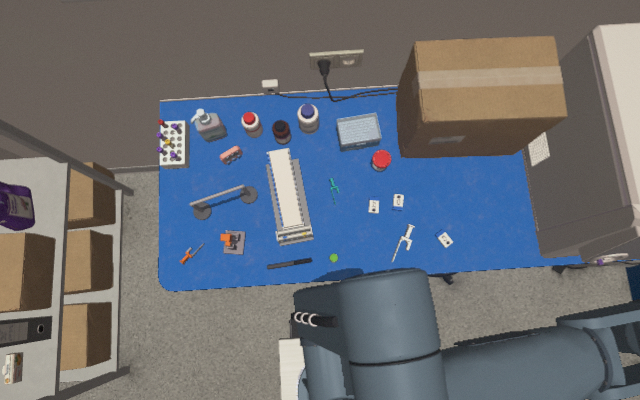

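View pics/side0.png

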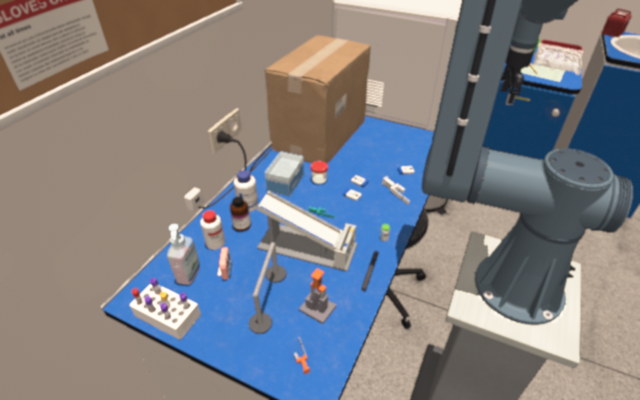

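The top view shows the gauge in its stand at about (232,240), the rail at (223,198), the feeder from (295,238) to (278,150), and cartridges at (374,206), (398,201) and (445,240). The cup is at (381,160), the vial at (334,258) and the timer at (231,155). The side view agrees. I'll enlarge both.

Run:
```python
import cv2
a=cv2.imread('pics/top0.png'); cv2.imwrite('pics/top0c.png',cv2.resize(a[130:280,170:330],None,fx=5,fy=4*5/4*0.8,interpolation=cv2.INTER_CUBIC)) 
b=cv2.imread('pics/side0.png'); cv2.imwrite('pics/side0c.png',cv2.resize(b[180:330,230:380],None,fx=4,fy=4,interpolation=cv2.INTER_CUBIC))
```

```text
(no output)
```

View pics/top0c.png

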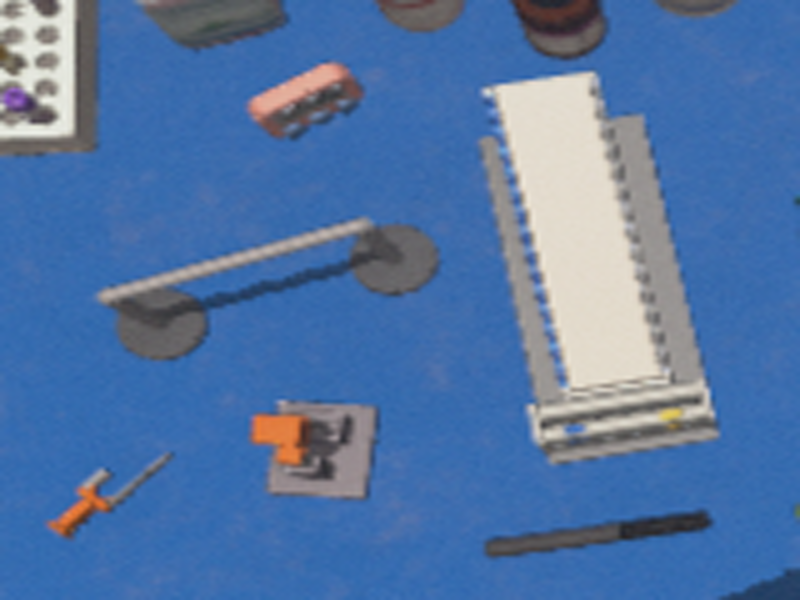

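View pics/side0c.png

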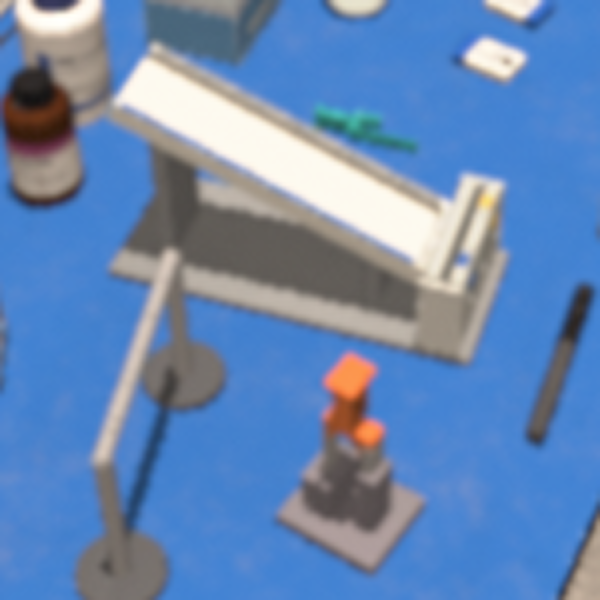

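The enlargements show the gate marks, blue at about (285,237) and yellow at (304,234). The rail ends are at about (191,204) and (244,185), and the gauge's orange flange is at about (225,236). Next come coarse positions.

Run:
```python
from h import *
for nm,uv,z in [('stand base',(235,242.5),0.0),('flange',(225.6,237),.185),('blue',(285,237),.075),('yel',(304,233.75),.075),('railL',(191,204.5),.12),('railR',(243.6,185.5),.12),('c1',(374,206),.01),('c2',(398,201),.01),('c3',(445,240),.01),('cup',(381,160),.06),('vial',(334,258),.05),('timer',(231,155),.06)]:
    print(nm,onz('top',uv,z).round(3))
s=lambda x,y:ray('side',(230+x/4,180+y/4)); t=lambda x,y:ray('top',(170+x/5,130+y/4))
for a,b in [((350,378),(278,428)),((463,258),(575,428)),((487,200),(670,415)),((103,458),(105,298)),((172,252),(368,222))]:
    print(tri(s(*a),t(*b)))
im,_=snap('top'); 
hsv=cv2.cvtColor(im,cv2.COLOR_RGB2HSV)
# white things on the table
m=cv2.inRange(hsv,(0,0,170),(179,70,255)); n,l,st,c=cv2.connectedComponentsWithStats(m)
for i in range(1,n):
    if st[i,4]>12 and 150<c[i,0]<540 and 95<c[i,1]<275: print(st[i],c[i].round(1))
```

```text
stand base [0.438 0.276 0.   ]
flange [0.432 0.264 0.185]
blue [0.435 0.118 0.075]
yel [0.441 0.063 0.075]
railL [0.539 0.373 0.12 ]
railR [0.583 0.224 0.12 ]
c1 [ 0.52  -0.153  0.01 ]
c2 [ 0.531 -0.227  0.01 ]
c3 [ 0.402 -0.356  0.01 ]
cup [ 0.65 -0.18  0.06]
vial [ 0.368 -0.018  0.05 ]
timer [0.696 0.269 0.06 ]
(array([0.43980017, 0.27665959, 0.12536956]), np.float64(0.0002265531217701999))
(array([0.43569547, 0.11812093, 0.07192234]), np.float64(0.0001464397842971393))
(array([0.44140751, 0.06319626, 0.07254943]), np.float64(5.547404580331249e-05))
(array([0.54075898, 0.37514098, 0.11264775]), np.float64(0.000991930445122626))
(array([0.58562707, 0.22533024, 0.11153057]), np.float64(3.737920116949992e-05))
[168  94  89   7  93] [211.1  96.7]
[297 105  21  18 133] [307.4 115.2]
[191 109  13  13  77] [197.5 114.1]
[202 113   8   9  20] [206.4 118.3]
[241 112  17  16  86] [250.4 121.9]
[338 117  41  27 825] [358.1 129.9]
[211 118   7   8  38] [214.2 121.8]
[160 120  25  45 606] [173.6 142.7]
[195 121  14   9  43] [199.2 125.7]
[529 132  21  34 439] [538.6 149.1]
[160 139   5   9  30] [161.4 143. ]
[ 267  148   46   93 1671] [285.9 191.3]
[394 194  10  13 108] [398.4 200. ]
[200 196  13   5  13] [206. 198.]
[368 200  11  13 110] [373.7 205.9]
[392 224  23  38 142] [406.  238.6]
[287 233  16   5  38] [294.5 235.3]
[438 232  15  16 117] [445.1 239.2]
```

```bash
cat >> h.py <<'E'
def go(x,y,z,psi):
    """shift/turn in tool axes to world TCP x,y,z, tool x-axis yaw psi deg, pointing down"""
    M=T(ctrl.get_obs()); c,s=np.cos(np.radians(psi)),np.sin(np.radians(psi))
    G=np.array([[c,s,0],[s,-c,0],[0,0,-1]]); d=M[:3,:3].T@(np.array([x,y,z])-M[:3,3]); w=R.from_matrix(M[:3,:3].T@G).as_rotvec()
    print('go',np.append(d,w).round(4).tolist(),'rows>=',int(np.ceil(max(np.linalg.norm(d)/.05,np.linalg.norm(w)/.15))))
E
python3 - <<'E'
from h import *
go(.44,.25,.36,0); go(.4,-.1,.36,0)
E
```

```text
go [0.4929, -0.6892, -0.0558, -0.0011, -0.0001, 0.2888] rows>= 17
go [0.3549, -0.365, -0.0562, -0.0011, -0.0001, 0.2888] rows>= 11
```

>>> carry_out(steps=[0.355,-0.365,-0.056,0,0,0.289,1,0.355,-0.365,-0.056,0,0,0.289,1,0.355,-0.365,-0.056,0,0,0.289,1,0.355,-0.365,-0.056,0,0,0.289,1,0.355,-0.365,-0.056,0,0,0.289,1,0.355,-0.365,-0.056,0,0,0.289,1,0.355,-0.365,-0.056,0,0,0.289,1,0.355,-0.365,-0.056,0,0,0.289,1,0.355,-0.365,-0.056,0,0,0.289,1,0.493,-0.689,-0.056,0,0,0.289,1,0.493,-0.689,-0.056,0,0,0.289,1,0.493,-0.689,-0.056,0,0,0.289,1,0.493,-0.689,-0.056,0,0,0.289,1,0.493,-0.689,-0.056,0,0,0.289,1,0.493,-0.689,-0.056,0,0,0.289,1,0.493,-0.689,-0.056,0,0,0.289,1,0.493,-0.689,-0.056,0,0,0.289,1,0.493,-0.689,-0.056,0,0,0.289,1,0.493,-0.689,-0.056,0,0,0.289,1,0.493,-0.689,-0.056,0,0,0.289,1])

```text
time_s: 2.2
eef_pos: [0.4399, 0.2489, 0.3595]
eef_rot: [0.0, 1.0, -0.0, -0.0]
wrist_force: [-1.1, -0.8, -0.7]
opening: 0.995
grasp_force: 0.0
```

Run:
```python
from h import *
im,o=snap('wrist','wr1.png'); print(o['time_s'],o['eef_pos'],T(o)[:3,:2].round(4).tolist())
t,_=snap('top','top1.png'); cv2.imwrite('pics/top1c.png',cv2.resize(t[170:290,330:530,::-1],None,fx=4,fy=4,interpolation=cv2.INTER_CUBIC))
```

```text
2.2 [0.43991357 0.24893736 0.35951104] [[1.0, -0.0001], [-0.0001, -1.0], [-0.0008, 0.0009]]
```

View pics/wr1.png

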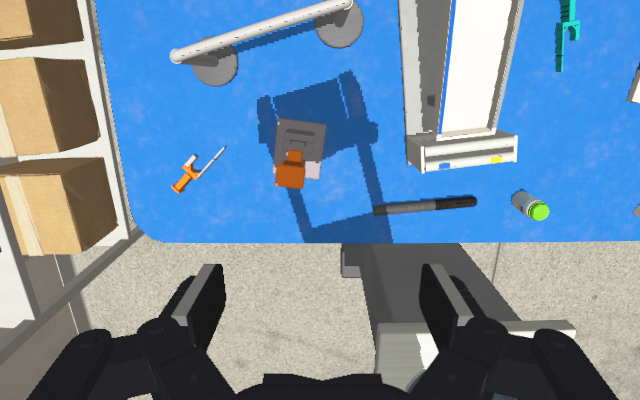

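View pics/top1c.png

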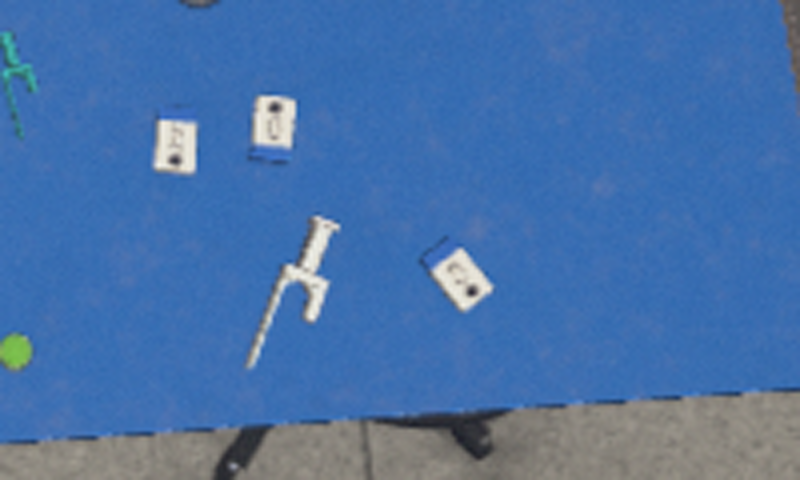

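The wrist view shows the gauge flange at about (291,176), and the gate with its marks at (445,166) and (497,159). The enlarged top view shows exactly three cartridges, with blue ends up-left, down and up-left. I'll zoom in on the gauge.

Run:
```python
from h import *
a=cv2.imread('pics/wr1.png')[90:210,240:360]; b=cv2.imread('pics/side0.png')[255:330,290:340]
a=cv2.resize(a,(480,480),interpolation=cv2.INTER_CUBIC); b=cv2.resize(b,(320,480),interpolation=cv2.INTER_CUBIC)
cv2.imwrite('pics/z1.png',np.hstack([a,b]))
```

```text
(no output)
```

View pics/z1.png

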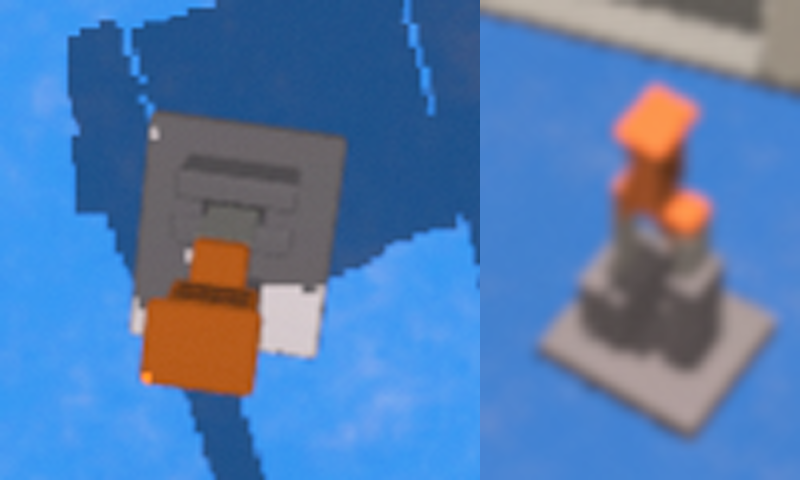

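Run:
```python
from h import *
o=ctrl.get_obs()
w=ray('wrist',(290.7,176.5),o)
print(onz('wrist',(290.7,176.5),.154,o), tri(w,ray('top',(225.6,237))), tri(w,ray('side',(290+177/6.4,255+122/6.4))))
cs=[onz('wrist',(240+x/4,90+y/4),.154,o) for x,y in [(150,300),(260,315),(252,395),(140,378)]]
print(np.round(cs,4))
# stand base top plate corners z~.01
print([onz('wrist',(240+x/4,90+y/4),.01,o).round(4).tolist() for x,y in [(150,113),(345,138),(318,357)]])
print('blade',onz('wrist',(240+232/4,90+213/4),.06,o))
go(.43,.275,.27,-7.4)
```

```text
[0.44679657 0.27320914 0.154     ] (array([0.43954636, 0.27578987, 0.12847895]), np.float64(0.0004562138483109733)) (array([0.43930461, 0.27594083, 0.12644366]), np.float64(0.0006179539141880439))
[[0.4566 0.2837 0.154 ]
 [0.4534 0.2613 0.154 ]
 [0.4361 0.2632 0.154 ]
 [0.4399 0.2865 0.154 ]]
[[0.4787, 0.3002, 0.01], [0.471, 0.2419, 0.01], [0.4026, 0.2503, 0.01]]
blade [0.45746996 0.27292026 0.06      ]
go [-0.0102, -0.0268, 0.0898, 0.0005, 0.0002, 0.1271] rows>= 2
```

Run:
```python
from h import *
go(.4395,.2758,.25,-7.4)
```

```text
go [-0.0007, -0.0276, 0.1098, 0.0005, 0.0002, 0.1271] rows>= 3
```

>>> carry_out(steps=[0,-0.027,0.11,0,0,0.128,1,0,-0.027,0.11,0,0,0.128,1,0,-0.027,0.11,0,0,0.128,1,0,-0.027,0.11,0,0,0.128,1])

```text
time_s: 2.7
eef_pos: [0.4392, 0.2754, 0.2482]
eef_rot: [0.001, 0.998, -0.064, -0.002]
wrist_force: [-1.0, -0.6, -0.4]
opening: 1.002
grasp_force: 0.0
```

Run:
```python
from h import *
im,o=snap('wrist','wr2.png'); print(o['time_s'],o['eef_pos'],o['eef_rot'])
hsv=cv2.cvtColor(im,cv2.COLOR_RGB2HSV)
m=cv2.inRange(hsv,(3,130,90),(20,255,255))
n,l,st,c=cv2.connectedComponentsWithStats(m)
for i in range(1,n):
    if st[i,4]>150: print(st[i],c[i])
```

```text
2.7 [0.43921294 0.27541024 0.24824356] [ 0.00103319  0.99792311 -0.06437101 -0.00218225]
[ 296  180   44   62 2022] [317.48961424 215.71364985]
[161 207  34  40 504] [177.29960317 226.46031746]
```

View pics/wr2.png

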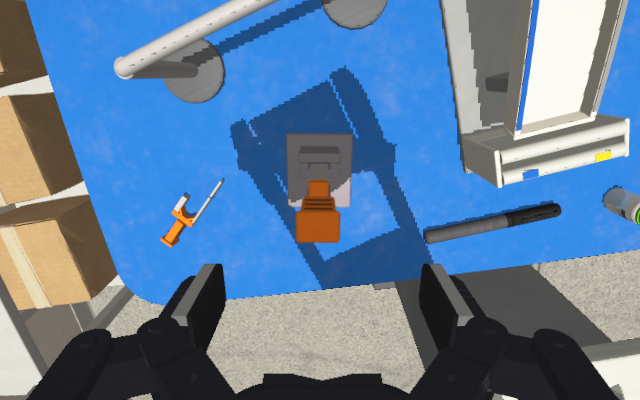

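The gauge is now between the fingers, with its flange centre at about (318,225), squared up, blade on the far side.

Run:
```python
from h import *
o=ctrl.get_obs()
im=cv2.imread('pics/wr2.png')[:,:,::-1].copy(); hsv=cv2.cvtColor(im,cv2.COLOR_RGB2HSV)
m=cv2.inRange(hsv,(3,130,90),(20,255,255))[200:250,285:350]
print([(r+200,np.flatnonzero(m[r])[[0,-1]]+285) for r in range(4,46,4) if m[r].any()])
for z in(.128,.154): print(onz('wrist',(318,226),z,o), [onz('wrist',p,z,o).round(4).tolist() for p in((296.5,241),(339.5,241),(300,210),(338,210))])
side,_=snap('side'); h=cv2.cvtColor(side,cv2.COLOR_RGB2HSV)
for z in(.108,.154):
  print(proj('top',[.4395,.2758,z]),proj('side',[.4395,.2758,z]))
```

```text
[(204, array([302, 334])), (208, array([302, 334])), (212, array([297, 338])), (216, array([296, 339])), (220, array([296, 339])), (224, array([296, 339])), (228, array([296, 338])), (232, array([296, 338])), (236, array([296, 338])), (240, array([297, 338]))]
[0.43968719 0.27769111 0.128     ] [[0.4314, 0.2922, 0.128], [0.428, 0.2659, 0.128], [0.4514, 0.287, 0.128], [0.4485, 0.2645, 0.128]]
[0.45108131 0.27593514 0.154     ] [[0.4439, 0.2885, 0.154], [0.4409, 0.2657, 0.154], [0.4612, 0.284, 0.154], [0.4587, 0.2645, 0.154]]
[227.29459071 237.88107045] [317.75673658 279.15904715]
[223.58525734 235.83697628] [317.70989531 265.90877595]
```

>>> carry_out(steps=[0,-0.0015,0.045,0,0,0,1,0,-0.0015,0.087,0,0,0,1,0,-0.0015,0.087,0,0,0,1,0,-0.0015,0.087,0,0,0,1,0,-0.0015,0.087,0,0,0,0,0,-0.0015,0.087,0,0,0,0,0,-0.0015,0.087,0,0,0,0,0,-0.0015,0.087,0,0,0,0,0,-0.0015,0.087,0,0,0,0,0,-0.0015,0.087,0,0,0,0,0,-0.0015,0.087,0,0,0,0])

```text
time_s: 3.9
eef_pos: [0.4407, 0.2781, 0.1637]
eef_rot: [0.0, 0.998, -0.064, 0.0]
wrist_force: [-0.9, -1.8, 5.8]
opening: 0.254
grasp_force: 58.4
```

Run:
```python
from h import *
im,o=snap('wrist','wr3.png'); print(o['time_s'],o['eef_pos'],o['opening'],o['grasp_force'],o['wrist_force'])
s,_=snap('side')
a=im[150:350,160:480,::-1]; b=cv2.resize(s[230:330,270:370,::-1],(400,400),interpolation=cv2.INTER_CUBIC)
cv2.imwrite('pics/z3.png',np.hstack([cv2.resize(a,(400,250)).copy(),b[:250]]) if 0 else np.hstack([cv2.copyMakeBorder(cv2.resize(a,(400,250)),0,150,0,0,cv2.BORDER_CONSTANT),b]))
```

```text
3.9 [0.44073776 0.27807135 0.16374029] 0.25404407718131794 58.36181530728936 [-0.87403943 -1.7776219   5.83363922]
```

View pics/z3.png

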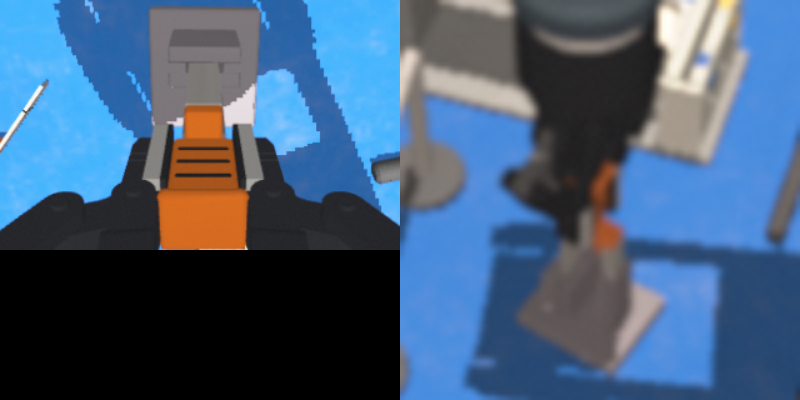

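The tab is held between the pads (opening 21.6 mm). Lifting straight up.

>>> carry_out(steps=[0,0,-0.02,0,0,0,0,0,0,-0.05,0,0,0,0,0,0,-0.1,0,0,0,0,0,0,-0.125,0,0,0,0,0,0,-0.125,0,0,0,0,0,0,-0.125,0,0,0,0,0,0,-0.125,0,0,0,0])

```text
time_s: 4.7
eef_pos: [0.4394, 0.2778, 0.286]
eef_rot: [0.001, 0.998, -0.064, -0.002]
wrist_force: [1.0, -0.6, -1.1]
opening: 0.25
grasp_force: 58.9
```

Run:
```python
from h import *
im,o=snap('wrist','wr4.png'); print(o['time_s'],o['eef_pos'],o['eef_rot'],o['opening'],o['grasp_force'],o['wrist_force'])
s,_=snap('side','side4.png')
a=im[150:400,160:480,::-1]; b=cv2.resize(s[200:330,270:370,::-1],(400,520),interpolation=cv2.INTER_CUBIC)
cv2.imwrite('pics/z4.png',np.hstack([cv2.copyMakeBorder(cv2.resize(a,(400,312)),0,208,0,0,cv2.BORDER_CONSTANT),b]))
```

```text
4.7 [0.43935448 0.27783862 0.28595764] [ 6.33950949e-04  9.97944350e-01 -6.40640644e-02 -1.57121256e-03] 0.24993999476802903 58.88392662629485 [ 1.0029241  -0.61279022 -1.05297689]
```

View pics/z4.png

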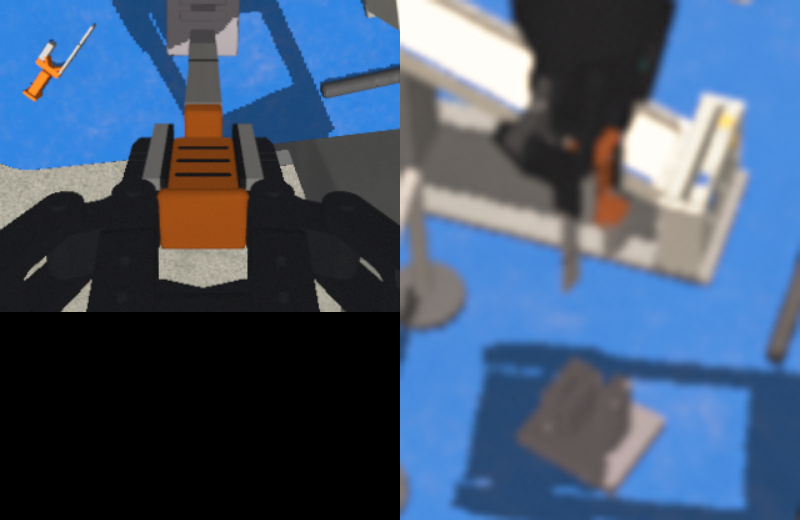

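The gauge is held upright with the blade at image column ~323. Its black line is near row 198 and its tip near row 174. In the side view the tip is near (312,272).

Run:
```python
from h import *
o=ctrl.get_obs(); im=cv2.imread('pics/wr4.png'); g=im.astype(int)
print([(r,g[r,323].tolist()) for r in range(164,236,2)])
print([(c,g[185,c].tolist()) for c in range(306,342,2)])
s=cv2.imread('pics/side4.png').astype(int)
print([(r,s[r,312].tolist()) for r in range(255,278)])
for x,zt in((.014,.162),(.0155,.162),(.014,.165)):
  P=(T(o)@[x,0,zt,1])[:3]; L=(T(o)@[x+.0015,0,zt-.028,1])[:3]
  print(P,proj('wrist',P,o),proj('wrist',L,o),proj('side',P))
```

```text
[(164, [91, 87, 92]), (166, [82, 81, 86]), (168, [91, 88, 93]), (170, [89, 86, 90]), (172, [90, 87, 91]), (174, [73, 70, 74]), (176, [70, 67, 70]), (178, [69, 68, 70]), (180, [69, 66, 69]), (182, [69, 67, 68]), (184, [74, 76, 78]), (186, [86, 88, 90]), (188, [88, 90, 92]), (190, [85, 88, 91]), (192, [85, 87, 90]), (194, [85, 88, 91]), (196, [85, 87, 91]), (198, [50, 49, 51]), (200, [85, 88, 90]), (202, [87, 89, 91]), (204, [86, 89, 90]), (206, [84, 87, 90]), (208, [85, 88, 89]), (210, [84, 86, 89]), (212, [86, 88, 90]), (214, [85, 88, 90]), (216, [84, 86, 89]), (218, [85, 87, 89]), (220, [86, 89, 90]), (222, [86, 88, 89]), (224, [85, 87, 89]), (226, [87, 88, 89]), (228, [85, 88, 89]), (230, [85, 89, 90]), (232, [103, 107, 109]), (234, [17, 59, 119])]
[(306, [179, 176, 186]), (308, [177, 174, 184]), (310, [170, 167, 176]), (312, [76, 78, 80]), (314, [85, 87, 88]), (316, [84, 86, 87]), (318, [84, 87, 89]), (320, [85, 87, 88]), (322, [83, 86, 88]), (324, [85, 86, 89]), (326, [85, 87, 89]), (328, [86, 88, 90]), (330, [85, 88, 88]), (332, [99, 99, 103]), (334, [178, 175, 185]), (336, [178
[... 251 characters left out ...]
3, [94, 97, 104]), (264, [92, 96, 103]), (265, [93, 97, 105]), (266, [97, 101, 109]), (267, [100, 104, 112]), (268, [100, 104, 113]), (269, [102, 105, 112]), (270, [112, 108, 111]), (271, [135, 114, 106]), (272, [170, 124, 99]), (273, [202, 134, 89]), (274, [220, 140, 80]), (275, [222, 141, 75]), (276, [222, 140, 75]), (277, [221, 142, 79])]
[0.45280359 0.27589788 0.12388994] [321.04639455 183.41414104] [320.98851237 194.14287533] [312.38995447 272.70350176]
[0.45429126 0.27570603 0.1238851 ] [321.04448046 181.35978334] [320.98620546 191.85423392] [311.83457041 272.42109782]
[0.45279339 0.27589455 0.12088996] [321.05164435 182.18748773] [320.99515174 192.62459488] [312.40897207 273.557798  ]
```

Run:
```python
from h import *
go(.431,.118,.275,5.9)
```

```text
go [0.0121, 0.1596, 0.0111, 0.0012, 0.0034, -0.2312] rows>= 4
```

>>> carry_out(steps=[0.012,0.16,0.011,0,0.003,-0.231,0,0.012,0.16,0.011,0,0.003,-0.231,0,0.012,0.16,0.011,0,0.003,-0.231,0,0.012,0.16,0.011,0,0.003,-0.231,0,0.012,0.16,0.011,0,0.003,-0.231,0,0.012,0.16,0.011,0,0.003,-0.231,0,0.012,0.16,0.011,0,0.003,-0.231,0])

```text
time_s: 5.5
eef_pos: [0.4317, 0.1188, 0.2766]
eef_rot: [-0.0, 0.999, 0.052, 0.001]
wrist_force: [-0.0, 0.2, -0.5]
opening: 0.252
grasp_force: 59.4
```

Run:
```python
from h import *
im,o=snap('wrist','wr5.png'); print(o['time_s'],o['eef_pos'],o['eef_rot'])
cv2.imwrite('pics/z5.png',cv2.resize(im[110:260,220:420,::-1],(800,600),interpolation=cv2.INTER_CUBIC))
```

```text
5.5 [0.43169696 0.118769   0.27655791] [-1.26158724e-04  9.98655701e-01  5.18210337e-02  1.16433604e-03]
```

View pics/z5.png

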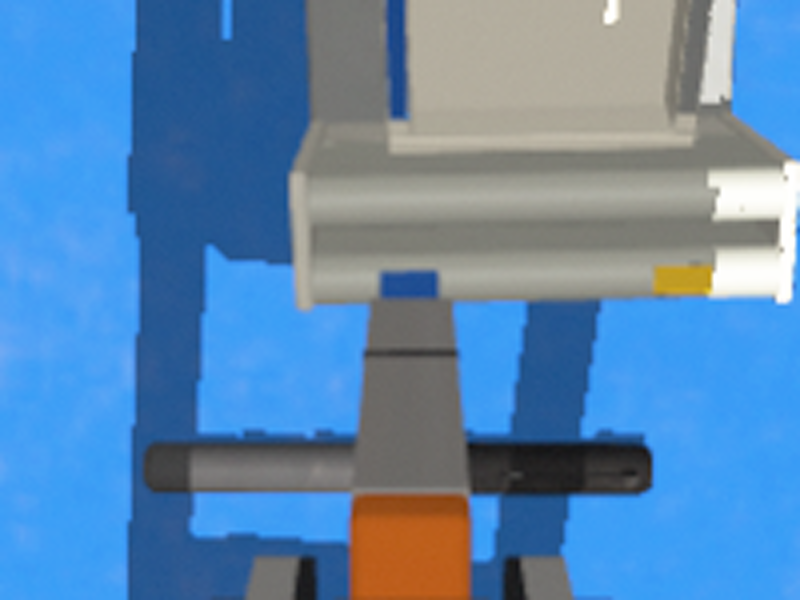

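The gate is seen clearly. In the zoom, the gap band is around rows 222–246, and the outer jaw edges are at rows ~169 and ~303. The blue mark is at column 409, and the blade tip is at (412,300) with its line at row 352.

Run:
```python
from h import *
o=ctrl.get_obs(); Ti=np.linalg.inv(T(o))
P=lambda x,y,z:(Ti@np.append(onz('wrist',(220+x/4,110+y/4),z,o),1))[:3].round(4)
for x in(320,550,770):
  k=-(x-550)*.018
  print(x,[P(x,y+k,.075)[:2].tolist() for y in(168.5,218,246,303)], (P(x,168.5+k,.075)+P(x,303+k,.075))[:2]/2)
print('blue',P(409,284,.075),'yel',P(683,280,.075))
M=np.array(ctrl.camera_params('wrist')['hand_eye'])
# tip front face & line : solve x,z
from scipy.optimize import least_squares
def f(v):
  x,z,y=v; W=lambda p:(T(o)@np.append(p,1))[:3]
  return [*(proj('wrist',W([x+.0015,y,z]),o)-[323,184.8]),*(proj('wrist',W([x+.0015,y,z-.028]),o)-[322.8,198]),*(proj('wrist',W([x+.0015,y,z-.075]),o)-[322.5,233])]
r=least_squares(f,[.013,.158,0]); print(r.x,r.fun)
```

```text
320 [[0.027, -0.0167], [0.0169, -0.0169], [0.011, -0.017], [-0.0011, -0.0172]] [ 0.01295 -0.01695]
550 [[0.0278, 0.0292], [0.0177, 0.0295], [0.0119, 0.0297], [-0.0002, 0.0301]] [0.0138  0.02965]
770 [[0.0288, 0.0732], [0.0186, 0.074], [0.0128, 0.0745], [0.0007, 0.0755]] [0.01475 0.07435]
blue [0.0039 0.0011 0.2017] yel [0.0047 0.0572 0.2017]
[0.01598607 0.14767794 0.00111161] [-0.49944154 -0.39902683 -0.16254893  0.50467092  0.47061541 -0.11872084]
```

>>> carry_out(steps=[-0.001,0,0.015,0,0.002,-0.016,0,-0.001,0,0.03,0,0.002,-0.016,0,-0.001,0,0.03,0,0.002,-0.016,0,-0.001,0,0.03,0,0.002,-0.016,0,-0.001,0,0.03,0,0.002,-0.016,0])

```text
time_s: 6.05
eef_pos: [0.4313, 0.1183, 0.2477]
eef_rot: [0.0, 0.998, 0.06, 0.003]
wrist_force: [-0.2, -1.2, -0.9]
opening: 0.257
grasp_force: 59.3
```

Run:
```python
from h import *
im,o=snap('wrist','wr6.png'); print(o['time_s'],o['eef_pos'],o['eef_rot'])
s,_=snap('side','side6.png')
a=cv2.resize(im[110:235,255:380,::-1],(500,500),interpolation=cv2.INTER_CUBIC)
b=cv2.resize(s[200:300,310:370,::-1],(300,500),interpolation=cv2.INTER_CUBIC)
cv2.imwrite('pics/z6.png',np.hstack([a,b]))
```

```text
6.05 [0.43131787 0.1182881  0.24766226] [6.73215075e-05 9.98205276e-01 5.98066954e-02 3.06281438e-03]
```

View pics/z6.png

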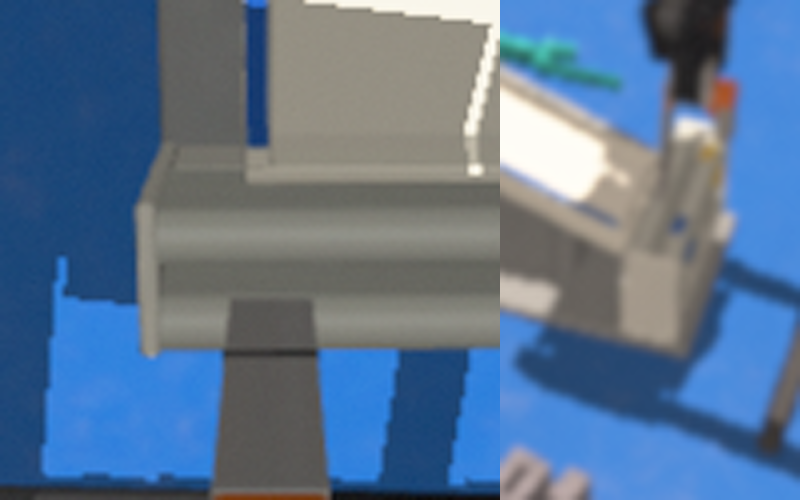

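The view shows the blade just in front of the gap, with the tip at zoom row 298, the gap band around rows 262–298, and the jaw outer edges at 205 and 350.

Run:
```python
from h import *
o=ctrl.get_obs(); Ti=np.linalg.inv(T(o)); print(T(o)[:3,2])
im=cv2.imread('pics/wr6.png').astype(int); 
for c in(297,302,345,360): print(c,[(r,im[r,c].sum()//3) for r in range(154,202)])
P=lambda x,y,z:(Ti@np.append(onz('wrist',(255+x/4,110+y/4),z,o),1))[:3].round(4)
for x in(170,200,400): print(x,[P(x,y,.075)[:2].tolist() for y in(205,260,298,350)],(P(x,205,.075)+P(x,350,.075))[:2]/2)
for z,x in((.148,.0157),(.153,.0142),(.158,.0127)): print((T(o)@[x,.001,z,1])[:3], proj('side',(T(o)@[x,.001,z,1])[:3]))
```

```text
[ 6.41466852e-03  2.28671192e-04 -9.99979400e-01]
297 [(154, np.int64(100)), (155, np.int64(99)), (156, np.int64(101)), (157, np.int64(103)), (158, np.int64(101)), (159, np.int64(101)), (160, np.int64(101)), (161, np.int64(102)), (162, np.int64(109)), (163, np.int64(120)), (164, np.int64(125)), (165, np.int64(127)), (166, np.int64(129)), (167, np.int64(137)), (168, np.int64(140)), (169, np.int64(140)), (170, np.int64(136)), (171, np.int64(129)), (172, np.int64(125)), (173, np.int64(120)), (174, np.int64(113)), (175, np.int64(104)), (176, np.int64(101)), (177, np.int64(101)), (178, np.int64(101)), (179, np.int64(100)), (180, np.int64(102)), (181, np.int64(99)), (182, np.int64(101)), (183, np.int64(106)), (184, np.int64(115)), (185, np.int64(122)), (186, np.int64(126)), (187, np.int64(130)), (188, np.int64(134)), (189, np.int64(138)), (190, np.int64(142)), (191, np.int64(139)), (192, np.int64(133)), (193, np.int64(128)), (194, np.int64(123)), (195, np.int64(116)), (196, np.int64(109)), (197, np.int64(121)), (198, np.int64(134)), (199, np.int64(139)), (200, np.int64(139)), (201, np.int6
[... 2960 characters left out ...]
, (192, np.int64(130)), (193, np.int64(126)), (194, np.int64(121)), (195, np.int64(114)), (196, np.int64(105)), (197, np.int64(88)), (198, np.int64(70)), (199, np.int64(73)), (200, np.int64(73)), (201, np.int64(73))]
170 [[0.0272, -0.0168], [0.0169, -0.017], [0.0097, -0.0172], [-0.0004, -0.0174]] [ 0.0134 -0.0171]
200 [[0.0272, -0.0114], [0.0169, -0.0115], [0.0097, -0.0117], [-0.0004, -0.0118]] [ 0.0134 -0.0116]
400 [[0.0271, 0.0245], [0.0169, 0.0248], [0.0097, 0.0251], [-0.0004, 0.0254]] [0.01335 0.02495]
[0.4480087  0.11895889 0.09981395] [341.57951652 235.63227417]
[0.44655144 0.11878175 0.09480446] [342.06387426 237.14332538]
[0.44509417 0.1186046  0.08979497] [342.54552102 238.64595036]
```

>>> carry_out(steps=[-0.0006,0,0.005,0,-0.006,0,0,-0.0006,0,0.01,0,-0.006,0,0,-0.0006,0,0.015,0,-0.006,0,0,-0.0006,0,0.02,0,-0.006,0,0,-0.0006,0,0.022,0,-0.006,0,0,-0.0006,0,0.022,0,-0.006,0,0])

```text
time_s: 6.75
eef_pos: [0.4301, 0.1177, 0.2244]
eef_rot: [0.0, 0.998, 0.059, -0.001]
wrist_force: [-0.3, -0.2, -0.4]
opening: 0.251
grasp_force: 59.3
```

Run:
```python
from h import *
im,o=snap('wrist','wr7.png'); print(o['time_s'],o['eef_pos'],o['eef_rot'],o['wrist_force'],o['torque'],T(o)[:3,2])
g=im.astype(int).sum(2)//3
for c in(300,322,350): print(c,g[170:230,c].tolist())
```

```text
6.75 [0.43012652 0.11774302 0.22437142] [ 2.07556057e-04  9.98236591e-01  5.93517881e-02 -1.01533347e-03] [-0.34575896 -0.22108772 -0.43834382] [-0.0027754  0.0028066  0.0500312] [-2.00244840e-03 -5.34903816e-04 -9.99997852e-01]
300 [124, 127, 132, 134, 135, 130, 125, 121, 117, 112, 106, 94, 95, 97, 97, 96, 94, 94, 96, 101, 106, 114, 117, 121, 124, 128, 135, 135, 132, 128, 123, 120, 113, 108, 103, 124, 133, 132, 129, 129, 127, 127, 126, 127, 127, 126, 126, 130, 131, 132, 133, 136, 135, 134, 133, 133, 131, 130, 133, 132]
322 [123, 128, 132, 136, 135, 129, 125, 120, 115, 110, 103, 95, 95, 96, 89, 83, 80, 80, 80, 81, 81, 80, 81, 79, 81, 81, 81, 64, 47, 71, 80, 80, 82, 81, 81, 82, 81, 81, 81, 81, 80, 80, 80, 80, 82, 81, 81, 81, 81, 82, 82, 80, 82, 82, 83, 82, 80, 81, 83, 82]
350 [123, 127, 133, 134, 132, 128, 123, 119, 114, 109, 101, 94, 95, 95, 96, 97, 97, 97, 98, 101, 110, 116, 119, 122, 126, 131, 134, 136, 130, 126, 122, 117, 113, 105, 104, 121, 129, 129, 129, 128, 127, 128, 128, 129, 128, 128, 127, 127, 126, 124, 126, 126, 125, 128, 128, 129, 131, 130, 130, 131]
```

Run:
```python
from h import *
o=ctrl.get_obs(); Ti=np.linalg.inv(T(o))
P=lambda r,z:(Ti@np.append(onz('wrist',(325,r),z,o),1))[:3]
for z in(.075,.0695): print(z,[(r,round(P(r,z)[0]*1e3,2)) for r in(180.7,189.3,204.2)])
# tangent rays: near limb ray vs cylinder centre (x=g-8.25,z=.0695)
c=(Ti@np.append(ray('wrist',(325,200),o)[0],1))[:3]; zc=.2244-.0695; 
for r,off in((204.2,-8.25),(180.7,8.25)):
  p=P(r,.05); d=(p-c)[[0,2]]; d/=np.linalg.norm(d)
  # centre x at height zc with distance 5.5mm on +x side of ray
  xr=c[0]+d[0]*(zc-c[2])/d[1]; print('g(round)',(xr+.0055/d[1])*1e3-off)
for z in(.144,.148,.153,.158): 
  # x such that front face row 184.6
  from scipy.optimize import brentq
  print(z,brentq(lambda x:proj('wrist',(T(o)@[x+.0015,.001,z,1])[:3],o)[1]-184.6,0,.03)*1e3)
```

```text
0.075 [(180.7, np.float64(19.43)), (189.3, np.float64(13.45)), (204.2, np.float64(2.85))]
0.0695 [(180.7, np.float64(17.81)), (189.3, np.float64(11.68)), (204.2, np.float64(0.82))]
g(round) 15.028347650334933
g(round) 15.366693889556014
0.144 16.965218292250455
0.148 15.738161990760592
0.153 14.204341616168513
0.158 12.670521243942714
```

>>> carry_out(steps=[0,0,0.003,0,0.002,0,0,0,0,0.006,0,0.002,0,0,0,0,0.009,0,0.002,0,0,0,0,0.012,0,0.002,0,0,0,0,0.012,0,0.002,0,0])

```text
time_s: 7.3
eef_pos: [0.4301, 0.1178, 0.2123]
eef_rot: [0.0, 0.998, 0.059, 0.0]
wrist_force: [0.1, -0.6, -1.1]
opening: 0.251
grasp_force: 59.3
```

Run:
```python
from h import *
im,o=snap('wrist','wr8.png'); print(o['time_s'],o['eef_pos'],o['eef_rot'],o['wrist_force'],o['torque'],T(o)[:3,2])
g=im.astype(int).sum(2)//3
for c in(302,322): print(c,g[174:216,c].tolist())
```

```text
7.3 [0.43006663 0.11777237 0.21234132] [1.48962448e-04 9.98235438e-01 5.93800212e-02 1.77742330e-05] [ 0.05556534 -0.55219176 -1.11739526] [0.00343729 0.00873267 0.02584969] [ 5.31765253e-05 -2.95288321e-04 -9.99999955e-01]
302 [116, 119, 121, 127, 129, 131, 129, 123, 119, 116, 112, 107, 98, 90, 90, 94, 93, 94, 92, 92, 94, 98, 101, 110, 113, 116, 119, 123, 130, 131, 130, 127, 123, 118, 115, 108, 103, 104, 120, 125, 126, 126]
322 [115, 118, 123, 128, 131, 131, 129, 123, 121, 114, 111, 106, 99, 86, 78, 79, 79, 79, 79, 79, 79, 79, 79, 60, 47, 68, 77, 78, 78, 78, 79, 79, 79, 79, 79, 78, 77, 79, 77, 79, 79, 79]
```

>>> carry_out(steps=[0,0,0.005,0,0,0,0,0,0,0.01,0,0,0,0,0,0,0.015,0,0,0,0,0,0,0.02,0,0,0,0,0,0,0.022,0,0,0,0,0,0,0.022,0,0,0,0])

```text
time_s: 7.95
eef_pos: [0.4301, 0.1178, 0.1904]
eef_rot: [0.0, 0.998, 0.059, -0.0]
wrist_force: [-0.4, -0.6, -0.7]
opening: 0.251
grasp_force: 59.3
```

Run:
```python
from h import *
im,o=snap('wrist','wr9.png'); print(o['time_s'],o['eef_pos'],o['wrist_force'],o['torque'],T(o)[:3,2])
g=im.astype(int).sum(2)//3
for c in(302,322): print(c,g[180:220,c].tolist())
```

```text
7.95 [0.43011643 0.11775171 0.1903878 ] [-0.41879478 -0.57402912 -0.68263609] [-0.00363381 -0.00649403 -0.03442387] [ 1.09603304e-05 -2.92585614e-04 -9.99999957e-01]
302 [97, 100, 107, 113, 115, 119, 120, 124, 129, 131, 130, 128, 123, 120, 117, 113, 108, 102, 96, 92, 94, 92, 93, 92, 92, 95, 96, 97, 101, 109, 114, 115, 117, 119, 124, 130, 130, 130, 126, 124]
322 [97, 101, 107, 113, 115, 118, 121, 125, 129, 132, 131, 128, 123, 120, 115, 112, 107, 102, 92, 80, 78, 78, 78, 78, 79, 79, 79, 80, 79, 76, 78, 78, 79, 78, 78, 79, 79, 79, 78, 80]
```

>>> carry_out(steps=[0,0,0.002,0,0,0,0,0,0,0.004,0,0,0,0,0,0,0.006,0,0,0,0,0,0,0.006,0,0,0,0])

```text
time_s: 8.4
eef_pos: [0.4314, 0.1178, 0.1865]
eef_rot: [0.0, 0.998, 0.059, 0.002]
wrist_force: [-3.7, -0.8, 11.5]
opening: 0.254
grasp_force: 60.7
```

>>> carry_out(steps=[0,0,0.001,0,0,0,0,0,0,0.002,0,0,0,0,0,0,0.002,0,0,0,0])

```text
time_s: 8.7
eef_pos: [0.4327, 0.1179, 0.1863]
eef_rot: [0.0, 0.998, 0.059, 0.003]
wrist_force: [-4.6, -0.7, 23.7]
opening: 0.255
grasp_force: 61.9
```

>>> carry_out(steps=[0,0,-0.006,0,0,0,0,0,0,-0.012,0,0,0,0,0,0,-0.017,0,0,0,0,0,0,-0.017,0,0,0,0])

```text
time_s: 9.1
eef_pos: [0.4307, 0.1178, 0.2005]
eef_rot: [0.0, 0.998, 0.059, 0.001]
wrist_force: [0.3, 0.5, -0.3]
opening: 0.254
grasp_force: 59.2
```

Run:
```python
from h import *
im,o=snap('wrist','wr10.png'); print(o['time_s'],o['eef_pos'],o['wrist_force'],T(o)[:3,2])
s,_=snap('side','side10.png')
g=im.astype(int).sum(2)//3
for c in(302,322): print(c,g[176:240,c].tolist())
a=cv2.resize(im[150:270,262:382,::-1],(480,480),interpolation=cv2.INTER_CUBIC); b=cv2.resize(s[215:275,325:365,::-1],(320,480),interpolation=cv2.INTER_CUBIC)
cv2.imwrite('pics/z10.png',np.hstack([a,b]))
```

```text
9.1 [0.43072378 0.11776602 0.20049664] [ 0.26345292  0.46038222 -0.27926598] [ 2.05285449e-03 -2.94420703e-04 -9.99997850e-01]
302 [93, 99, 104, 111, 115, 117, 120, 123, 129, 130, 131, 130, 124, 120, 117, 114, 108, 101, 92, 91, 93, 94, 94, 93, 92, 95, 93, 100, 106, 111, 115, 116, 121, 123, 129, 130, 131, 125, 123, 120, 115, 110, 105, 101, 117, 126, 125, 125, 125, 124, 125, 125, 125, 126, 125, 128, 128, 126, 124, 126, 125, 125, 126, 126]
322 [93, 99, 105, 112, 116, 116, 119, 123, 129, 132, 129, 128, 124, 121, 117, 113, 106, 101, 89, 79, 78, 78, 77, 69, 42, 61, 78, 79, 78, 79, 78, 79, 79, 79, 77, 78, 78, 78, 77, 79, 78, 80, 76, 78, 78, 79, 78, 77, 77, 76, 76, 78, 80, 79, 79, 79, 80, 91, 87, 69, 58, 60, 60, 62]
```

>>> carry_out(steps=[0,0,0,0,0,0,0,0,0,0,0,0,0,0,0,0,0,0,0,0,0,0,0,0,0,0,0,0,0,0,0,0,0,0,0,0,0,0,0,0,0,0,0,0,0,0,0,0,0,0,0,0,0,0,0,0,0,0,0,0,0,0,0,0,0,0,0,0,0,0])

```text
time_s: 10.2
eef_pos: [0.4304, 0.1177, 0.1999]
eef_rot: [0.0, 0.998, 0.059, 0.001]
wrist_force: [2.3, 0.1, -0.1]
opening: 0.253
grasp_force: 59.3
```

>>> carry_out(steps=[0,0,0.0035,0,0,0,0,0,0,0.0035,0,0,0,0,0,0,0.0035,0,0,0,0,0,0,0.0035,0,0,0,0,0,0,0.0035,0,0,0,0,0,0,0.0035,0,0,0,0,0,0,0.0035,0,0,0,0,0,0,0.0035,0,0,0,0,0,0,0.0035,0,0,0,0,0,0,0.0035,0,0,0,0,0,0,0.0035,0,0,0,0,0,0,0.0035,0,0,0,0])

```text
time_s: 11.4
eef_pos: [0.4303, 0.1178, 0.1963]
eef_rot: [0.0, 0.998, 0.059, 0.0]
wrist_force: [1.1, -0.8, -0.7]
opening: 0.255
grasp_force: 59.2
```

>>> carry_out(steps=[0,0.007,-0.0035,0,0,0,0,0,0.014,-0.0035,0,0,0,0,0,0.021,-0.0035,0,0,0,0,0,0.028,-0.0035,0,0,0,0,0,0.035,-0.0035,0,0,0,0,0,0.042,-0.0035,0,0,0,0,0,0.049,-0.0035,0,0,0,0,0,0.056,-0.0035,0,0,0,0,0,0.056,-0.0035,0,0,0,0,0,0.056,-0.0035,0,0,0,0])

```text
time_s: 12.4
eef_pos: [0.4371, 0.0619, 0.1999]
eef_rot: [0.0, 0.998, 0.059, 0.001]
wrist_force: [0.8, -1.2, -0.8]
opening: 0.254
grasp_force: 59.3
```

Run:
```python
from h import *
im,o=snap('wrist','wr11.png'); print(o['time_s'],o['eef_pos'],o['wrist_force'],o['torque'],T(o)[:3,2])
s,_=snap('side','side11.png')
g=im.astype(int).sum(2)//3
for c in(302,322,345): print(c,g[176:240,c].tolist())
hsv=cv2.cvtColor(im,cv2.COLOR_RGB2HSV); m=cv2.inRange(hsv,(22,130,90),(34,255,255)); ys,xs=np.nonzero(m[190:235]); print(xs.min(),xs.max(),xs.mean(),ys.mean()+190)
```

```text
12.4 [0.4371426  0.06187163 0.19994846] [ 0.7810716  -1.24111136 -0.77155917] [-0.1420918  -0.25501516 -0.01545871] [ 1.23176871e-03 -4.70586823e-04 -9.99999131e-01]
302 [97, 104, 109, 114, 115, 119, 122, 128, 130, 130, 128, 124, 120, 117, 114, 108, 101, 94, 91, 92, 93, 93, 91, 93, 92, 92, 97, 104, 109, 114, 116, 118, 123, 128, 130, 130, 129, 124, 120, 116, 112, 108, 98, 118, 127, 126, 126, 126, 124, 125, 122, 125, 122, 122, 124, 122, 122, 123, 122, 122, 122, 123, 123, 124]
322 [98, 104, 111, 115, 116, 121, 123, 129, 132, 131, 128, 124, 120, 115, 112, 108, 102, 90, 81, 79, 80, 79, 70, 42, 63, 77, 77, 78, 78, 78, 79, 79, 78, 75, 77, 78, 79, 78, 77, 78, 78, 78, 79, 78, 79, 78, 79, 78, 79, 78, 77, 79, 77, 79, 78, 76, 87, 91, 74, 61, 59, 60, 60, 66]
345 [99, 105, 110, 115, 116, 120, 124, 130, 130, 130, 128, 123, 119, 116, 113, 108, 100, 92, 91, 91, 92, 91, 92, 93, 92, 94, 98, 105, 111, 115, 117, 119, 125, 128, 130, 129, 127, 123, 119, 115, 110, 104, 101, 118, 125, 124, 124, 124, 124, 122, 124, 124, 122, 122, 123, 123, 123, 108, 96, 96, 98, 79, 65, 67]Traceback (most recent call last):
  File "<stdin>", line 6, in <module>
    return umr_minimum(a, axis, None, out, keepdims, initial, where)
ValueError: zero-size array to reduction operation minimum which has no identity
```

>>> carry_out(steps=[0,0,0,0,0,0,0,0,0,0,0,0,0,0,0,0,0,0,0,0,0,0,0,0,0,0,0,0,0,0,0,0,0,0,0,0,0,0,0,0,0,0,0,0,0,0,0,0,0,0,0,0,0,0,0,0,0,0,0,0,0,0,0,0,0,0,0,0,0,0])

```text
time_s: 13.5
eef_pos: [0.437, 0.0622, 0.1999]
eef_rot: [0.0, 0.998, 0.059, 0.001]
wrist_force: [1.0, 0.8, 0.4]
opening: 0.254
grasp_force: 59.3
```

>>> carry_out(steps=[0,0,0.0035,0,0,0,0,0,0,0.0035,0,0,0,0,0,0,0.0035,0,0,0,0,0,0,0.0035,0,0,0,0,0,0,0.0035,0,0,0,0,0,0,0.0035,0,0,0,0,0,0,0.0035,0,0,0,0,0,0,0.0035,0,0,0,0,0,0,0.0035,0,0,0,0,0,0,0.0035,0,0,0,0,0,0,0.0035,0,0,0,0,0,0,0.0035,0,0,0,0])

```text
time_s: 14.7
eef_pos: [0.437, 0.0622, 0.1964]
eef_rot: [0.0, 0.998, 0.059, 0.0]
wrist_force: [1.6, -0.1, -1.9]
opening: 0.251
grasp_force: 59.2
```

>>> carry_out(steps=[0,0,-0.02,0,0,0,0,0,0,-0.045,0,0,0,0,0,0,-0.09,0,0,0,0,0,0,-0.12,0,0,0,0,0,0,-0.12,0,0,0,0])

```text
time_s: 15.2
eef_pos: [0.4388, 0.062, 0.3212]
eef_rot: [0.001, 0.998, 0.059, 0.004]
wrist_force: [0.8, -0.2, -1.4]
opening: 0.253
grasp_force: 59.4
```

Run:
```python
from h import *
im,o=snap('wrist','wr12.png'); print(o['time_s'],o['eef_pos'],T(o)[:3,2])
g=im.astype(int).sum(2)//3
print(g[176:240,322].tolist()); print(g[194,300:345].tolist(),g[226,300:345].tolist())
```

```text
15.2 [0.43875584 0.06199079 0.32117754] [ 0.0090254  -0.00143768 -0.99995824]
[152, 150, 152, 152, 151, 151, 147, 126, 102, 103, 101, 103, 103, 102, 102, 102, 103, 102, 102, 102, 73, 59, 88, 101, 100, 100, 102, 101, 102, 102, 102, 102, 100, 102, 102, 101, 101, 101, 100, 102, 103, 102, 102, 102, 101, 103, 103, 102, 100, 103, 101, 102, 101, 102, 101, 122, 111, 83, 80, 80, 81, 82, 89, 97]
[150, 150, 151, 152, 151, 150, 150, 150, 150, 150, 148, 131, 104, 101, 101, 102, 103, 102, 103, 101, 101, 102, 102, 103, 103, 103, 104, 105, 104, 105, 103, 104, 102, 111, 144, 151, 128, 87, 88, 86, 86, 87, 87, 88, 85] [153, 152, 153, 154, 153, 153, 154, 149, 132, 104, 103, 102, 103, 103, 104, 101, 102, 101, 102, 102, 100, 102, 101, 101, 102, 104, 104, 103, 104, 104, 103, 102, 102, 102, 103, 103, 100, 93, 89, 87, 86, 85, 87, 133, 152]
```

Run:
```python
from h import *
go(.562,.300,.33,16.7)
```

```text
go [0.1517, -0.2214, -0.011, 0.002, -0.0049, -0.1726] rows>= 6
```

>>> carry_out(steps=[0.152,-0.221,-0.011,0,0,-0.173,0,0.152,-0.221,-0.011,0,0,-0.173,0,0.152,-0.221,-0.011,0,0,-0.173,0,0.152,-0.221,-0.011,0,0,-0.173,0,0.152,-0.221,-0.011,0,0,-0.173,0,0.152,-0.221,-0.011,0,0,-0.173,0,0.152,-0.221,-0.011,0,0,-0.173,0,0.152,-0.221,-0.011,0,0,-0.173,0,0.152,-0.221,-0.011,0,0,-0.173,0])

```text
time_s: 16.15
eef_pos: [0.5609, 0.2985, 0.3264]
eef_rot: [0.001, 0.989, 0.145, -0.001]
wrist_force: [-0.0, 0.6, -1.6]
opening: 0.255
grasp_force: 59.4
```

Run:
```python
from h import *
im,o=snap('wrist','wr13.png'); print(o['time_s'],o['eef_pos'],T(o)[:3,2])
cv2.imwrite('pics/z13.png',cv2.resize(im[90:290,160:480,::-1],(800,500),interpolation=cv2.INTER_CUBIC))
```

```text
16.15 [0.560946   0.29847726 0.32636031] [-0.00112473 -0.00136621 -0.99999843]
```

View pics/z13.png

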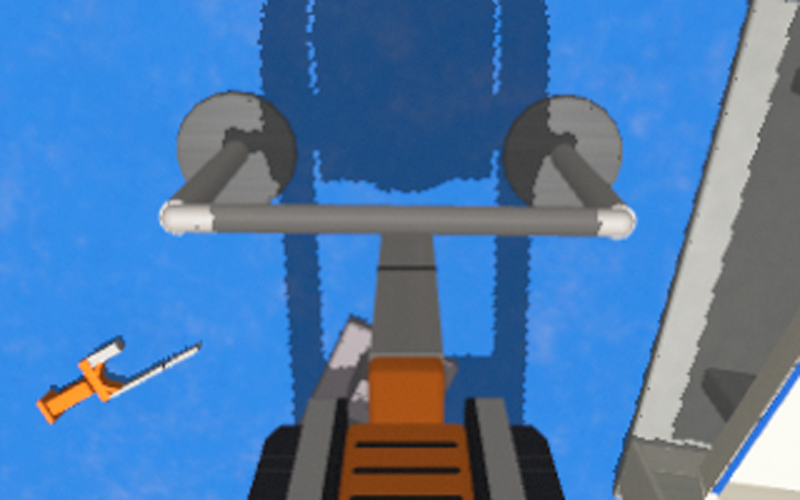

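The rail runs almost level in the picture from (165,217) to (635,221). The blade's lower end is at (406,236), just in front of it in the view.

Run:
```python
from h import *
o=ctrl.get_obs(); Ti=np.linalg.inv(T(o))
w=lambda x,y,z=.115:onz('wrist',(160+x/2.5,90+y/2.5),z,o)
a,b=w(166,217),w(634,221); print(a,b,np.linalg.norm(a-b),(a+b)/2,'yaw',np.degrees(np.arctan2(-(a-b)[0],(a-b)[1])))
print((Ti@np.append((a+b)/2,1))[:3])
```

```text
[0.54241376 0.37631846 0.115     ] [0.58654134 0.22342063 0.115     ] 0.15913827263187527 [0.56447755 0.29986954 0.115     ] yaw 16.098575914116672
[ 0.00374438 -0.0006463   0.21188006]
```

>>> carry_out(steps=[0.004,0,0,0,0,0.01,0,0.004,0,0.03,0,0,0.01,0,0.004,0,0.06,0,0,0.01,0,0.004,0,0.09,0,0,0.01,0,0.004,0,0.11,0,0,0.01,0,0.004,0,0.12,0,0,0.01,0,0.004,0,0.12,0,0,0.01,0])

```text
time_s: 16.9
eef_pos: [0.565, 0.3001, 0.2062]
eef_rot: [0.0, 0.99, 0.14, -0.001]
wrist_force: [-0.3, 0.0, -1.2]
opening: 0.257
grasp_force: 59.4
```

>>> carry_out(steps=[0,0,0.003,0,0,0,0,0,0,0.006,0,0,0,0,0,0,0.006,0,0,0,0])

```text
time_s: 17.2
eef_pos: [0.5659, 0.3009, 0.2022]
eef_rot: [0.0, 0.99, 0.14, 0.001]
wrist_force: [-0.4, 0.4, -0.4]
opening: 0.252
grasp_force: 59.4
```

>>> carry_out(steps=[0,0,0.002,0,0,0,0,0,0,0.003,0,0,0,0,0,0,0.003,0,0,0,0,0,0,0.003,0,0,0,0])

```text
time_s: 17.6
eef_pos: [0.5659, 0.3009, 0.1998]
eef_rot: [0.0, 0.99, 0.141, 0.001]
wrist_force: [-3.4, -0.8, 4.8]
opening: 0.253
grasp_force: 60.1
```

>>> carry_out(steps=[0,0,0.001,0,0,0,0,0,0,0.003,0,0,0,0,0,0,0.003,0,0,0,0])

```text
time_s: 17.9
eef_pos: [0.5671, 0.3013, 0.1993]
eef_rot: [-0.0, 0.99, 0.141, 0.003]
wrist_force: [-3.5, -1.9, 15.1]
opening: 0.256
grasp_force: 61.1
```

>>> carry_out(steps=[0,0,-0.004,0,0,0,0,0,0,-0.004,0,0,0,0,0,0,-0.004,0,0,0,0.5,0,0,-0.004,0,0,0,0.6,0,0,-0.004,0,0,0,0.7,0,0,-0.004,0,0,0,0.8,0,0,-0.004,0,0,0,0.8,0,0,-0.004,0,0,0,0.8,0,0,-0.004,0,0,0,0.8])

```text
time_s: 18.8
eef_pos: [0.5656, 0.3008, 0.1995]
eef_rot: [0.0, 0.99, 0.14, 0.001]
wrist_force: [0.2, -1.1, 0.8]
opening: 0.803
grasp_force: 0.0
```

>>> carry_out(steps=[0,0,-0.02,0,0,0,0.8,0,0,-0.06,0,0,0,0.8,0,0,-0.1,0,0,0,0.8,0,0,-0.15,0,0,0,0.8,0,0,-0.15,0,0,0,0.8,0,0,-0.15,0,0,0,0.8])

```text
time_s: 19.4
eef_pos: [0.566, 0.301, 0.3517]
eef_rot: [-0.0, 0.99, 0.14, 0.003]
wrist_force: [1.1, -0.0, -0.8]
opening: 0.796
grasp_force: 0.0
```

Run:
```python
from h import *
im,o=snap('wrist','wr14.png'); t,_=snap('top','top14.png'); s,_=snap('side','side14.png'); print(o['time_s'],o['eef_pos'],o['opening'])
for n,i,oo in(('wrist',im,o),('side',s,None),('top',t,None)):
  m=cv2.inRange(cv2.cvtColor(i,cv2.COLOR_RGB2HSV),(3,130,90),(17,255,255)); k,l,st,c=cv2.connectedComponentsWithStats(m)
  print(n,[(st[j].tolist(),c[j].round(1).tolist()) for j in range(1,k) if st[j,4]>15]); print(proj(n,[.5655,.3005,.170],oo))
```

```text
19.4 [0.56600839 0.30103916 0.35167063] 0.7959669714814845
wrist [([550, 0, 44, 48, 693], [564.1, 26.8]), ([293, 163, 34, 45, 1116], [309.7, 188.3]), ([201, 232, 16, 14, 59], [209.4, 239.1]), ([185, 236, 25, 20, 115], [195.2, 246.4])]
[321.20266818 194.94450361]
side [([0, 0, 16, 6, 60], [5.6, 1.7]), ([0, 0, 235, 113, 5203], [118.8, 35.7]), ([231, 206, 6, 5, 19], [233.2, 208.2]), ([258, 252, 14, 21, 169], [263.1, 262.8]), ([297, 356, 12, 17, 73], [303.2, 363.1])]
[261.79634081 250.04399758]
top [([210, 188, 5, 7, 24], [212.0, 191.0]), ([212, 196, 6, 6, 22], [214.5, 198.5])]
[212.17110608 189.42681508]
```

Run:
```python
from h import *
o=ctrl.get_obs(); im=cv2.imread('pics/wr14.png')[:,:,::-1]
m=cv2.inRange(cv2.cvtColor(im.copy(),cv2.COLOR_RGB2HSV),(3,130,90),(17,255,255))[155:215,285:335]
for r in range(6,56,3):
  x=np.flatnonzero(m[r]); print(r+155,(x[[0,-1]]+285).tolist() if len(x) else None, len(x))
s=ray('side',(262,256)); print(tri(s,ray('wrist',(310,199),o)))
```

```text
161 None 0
164 [304, 317] 14
167 [303, 317] 15
170 [303, 317] 15
173 [303, 318] 16
176 [303, 322] 20
179 [299, 322] 24
182 [298, 323] 26
185 [294, 324] 31
188 [293, 325] 33
191 [294, 325] 32
194 [294, 325] 32
197 [294, 325] 32
200 [294, 325] 32
203 [295, 325] 31
206 [295, 324] 30
209 None 0
(array([0.55824467, 0.30871401, 0.16386284]), np.float64(0.004604705020637319))
```

Run:
```python
from h import *
go(.53,.11,.45,7)
```

```text
go [-0.0866, 0.1734, -0.1022, 0.0008, 0.0022, 0.1595] rows>= 5
```

>>> carry_out(steps=[-0.087,0.173,-0.102,0,0,0.16,0.8,-0.087,0.173,-0.102,0,0,0.16,0.8,-0.087,0.173,-0.102,0,0,0.16,0.8,-0.087,0.173,-0.102,0,0,0.16,0.8,-0.087,0.173,-0.102,0,0,0.16,0.8,-0.087,0.173,-0.102,0,0,0.16,0.8,-0.087,0.173,-0.102,0,0,0.16,0.8,-0.087,0.173,-0.102,0,0,0.16,0.8,-0.087,0.173,-0.102,0,0,0.16,0.8])

```text
time_s: 20.45
eef_pos: [0.5297, 0.1115, 0.45]
eef_rot: [-0.0, 0.998, 0.062, -0.001]
wrist_force: [0.4, -0.7, 0.3]
opening: 0.799
grasp_force: 0.0
```

Run:
```python
from h import *
im,o=snap('wrist','wr15.png'); print(o['time_s'],o['eef_pos'],T(o)[:3,2].round(4))
g=cv2.cvtColor(im,cv2.COLOR_RGB2HSV)
for lo in(140,190):
  m=cv2.inRange(g,(0,0,lo),(179,60,255)); k,l,st,c=cv2.connectedComponentsWithStats(m)
  for j in range(1,k):
    if st[j,4]>2500 and st[j,0]>100 and st[j,0]<400:
      q=cv2.boxPoints(cv2.minAreaRect(np.argwhere(l==j)[:,::-1].astype(np.float32))); print(lo,st[j],q.tolist())
for r in (20,60,100,140,180,200,220): print(r,[(c,im[r,c].tolist()) for c in range(240,420,6)] if r in(100,) else '')
cv2.imwrite('pics/z15.png',cv2.resize(im[:280,180:460,::-1],(600,600)))
```

```text
20.45 [0.52971339 0.11151373 0.44999069] [-1.6e-03 -1.0e-04 -1.0e+00]
140 [ 298   10   69  183 9373] [[298.0, 10.0], [366.0, 10.0], [366.0, 192.0], [298.0, 192.0]]
140 [ 231  259  183  128 8732] [[226.81707763671875, 383.6463623046875], [240.79266357421875, 257.8658447265625], [420.9024658203125, 277.8780517578125], [406.9268798828125, 403.6585693359375]]
190 [ 298   10   69   84 4558] [[298.0, 10.0], [366.0, 10.0], [366.0, 93.0], [298.0, 93.0]]
190 [ 231  260   67  127 4053] [[224.6677703857422, 381.88250732421875], [246.775146484375, 256.60736083984375], [302.9664306640625, 266.52349853515625], [280.85906982421875, 391.79864501953125]]
20 
60 
100 [(240, [142, 142, 144]), (246, [143, 140, 143]), (252, [145, 144, 143]), (258, [151, 150, 149]), (264, [61, 151, 240]), (270, [63, 150, 240]), (276, [34, 83, 138]), (282, [34, 83, 139]), (288, [33, 82, 140]), (294, [116, 117, 114]), (300, [113, 114, 112]), (306, [134, 132, 124]), (312, [173, 168, 152]), (318, [174, 168, 154]), (324, [173, 167, 152]), (330, [172, 167, 152]), (336, [173, 167, 152]), (342, [173, 167, 152]), (348, [172, 167, 153]), (354, [112, 110, 105]), (360, [113, 113, 111]), (366, [63, 152, 241]), (372, [67, 155, 241]), (378, [75, 156, 240]), (384, [57, 150, 241]), (390, [59, 151, 241]), (396, [76, 153, 239]), (402, [65, 154, 242]), (408, [58, 151, 241]), (414, [57, 152, 241])]
140 
180 
200 
220
```

Run:
```python
from h import *
o=ctrl.get_obs(); im=cv2.imread('pics/wr15.png')[:,:,::-1].astype(int)
m=((im[...,0]-im[...,2]>8)&(im[...,0]>130)).astype(np.uint8); m[:, :285]=0; m[:,380:]=0; m[230:]=0
k,l,st,c=cv2.connectedComponentsWithStats(m); j=1+np.argmax(st[1:,4]); print(st[j])
rows=[];L=[];Rr=[]
for r in range(st[j,1],st[j,1]+st[j,3]):
    x=np.flatnonzero(l[r]==j); 
    if r%12==0 or r<st[j,1]+4 or r>st[j,1]+st[j,3]-5: print(r,x[0],x[-1],len(x))
    rows.append(r);L.append(x[0]-.5);Rr.append(x[-1]+.5)
rows=np.array(rows);s=slice(15,-15)
pl=np.polyfit(rows[s],np.array(L)[s],1);pr=np.polyfit(rows[s],np.array(Rr)[s],1)
t,b=rows[0]-.5,rows[-1]+.5
pts=np.array([[np.polyval(pl,b),b],[np.polyval(pr,b),b],[np.polyval(pr,t),t],[np.polyval(pl,t),t]])
p,M,f=cam('wrist',o); K=np.array([[f,0,p['cx']],[0,f,p['cy']],[0,0,1]]); D=np.array([p['k1'],0,0,0,0])
obj=np.array([[0,.027,0],[0,-.027,0],[.225,-.027,0],[.225,.027,0]])
ok,rv,tv,er=cv2.solvePnPGeneric(obj,pts,K,D,flags=cv2.SOLVEPNP_IPPE)
for a,bb,e in zip(rv,tv,er):
  W=M@np.vstack([np.hstack([cv2.Rodrigues(a)[0],bb]),[0,0,0,1]]); print(pts.round(1).tolist(),e,W.round(4).tolist(),'slope',np.degrees(np.arcsin(W[2,0])),'yaw',np.degrees(np.arctan2(W[1,0],W[0,0])))
# constrained: slope 22, yaw free, pos free
from scipy.optimize import least_squares
def C(v):
  Rm=R.from_euler('ZY',[v[3],-np.radians(22)]).as_matrix(); return v[:3]+obj@Rm.T
r=least_squares(lambda v:np.concatenate([proj('wrist',q,o)-u for q,u in zip(C(v),pts)]),[.47,.09,.06,.12]); print(r.x,np.degrees(r.x[3]),r.fun.round(1)); print(C(r.x).round(4))
for q in C(r.x): print(proj('top',q).round(1),proj('side',q).round(1))
```

```text
[ 297   10   65  183 4096]
10 300 360 61
11 299 361 11
12 299 361 10
13 299 361 11
24 304 358 3
36 304 357 3
48 305 356 3
60 305 356 3
72 305 355 5
84 306 355 6
96 306 353 48
108 307 352 46
120 307 352 46
132 308 350 43
144 308 350 43
156 308 349 7
168 309 349 10
180 309 348 11
189 305 351 47
190 305 351 22
191 305 351 47
192 306 338 33
[[310.1, 192.5], [347.2, 192.5], [359.4, 9.5], [302.2, 9.5]] [1.03028027] [[0.9493, -0.1238, -0.289, 0.4663], [0.1191, 0.9923, -0.0341, 0.0934], [0.291, -0.0021, 0.9567, 0.0721], [0.0, 0.0, 0.0, 1.0]] slope 16.914996812999625 yaw 7.1480642035118205
[[310.1, 192.5], [347.2, 192.5], [359.4, 9.5], [302.2, 9.5]] [4.688063] [[0.8603, -0.1284, 0.4934, 0.4997], [0.0897, 0.9908, 0.1015, 0.0998], [-0.5019, -0.043, 0.8639, 0.175], [0.0, 0.0, 0.0, 1.0]] slope -30.12307999875793 yaw 5.95247215464296
[0.46852841 0.09378242 0.07772264 0.12687499] 7.269401342108105 [-1.5 -0.1  1.5 -0.3  0.2  0.1 -0.2  0.2]
[[0.4651 0.1206 0.0777]
 [0.4719 0.067  0.0777]
 [0.6789 0.0934 0.162 ]
 [0.6721 0.147  0.162 ]]
[283.5 226.6] [334.9 240. ]
[302. 223.] [340.7 226.1]
[286.8 145.5] [266.4 186.1]
[267.6 149.1] [257.9 198.7]
```

Run:
```python
import cv2
im=cv2.imread('pics/wr15.png')[:,:,::-1]
print([(r,im[r,328].tolist()) for r in range(174,200)])
print([(r,im[r,330].tolist()) for r in range(4,16)])
for r in(14,50,165): print(r,[(c,im[r,c].tolist()) for c in list(range(296,314))+list(range(342,366))])
```

```text
[(174, [254, 254, 250]), (175, [254, 254, 250]), (176, [254, 254, 250]), (177, [254, 254, 250]), (178, [254, 254, 250]), (179, [254, 254, 250]), (180, [254, 254, 250]), (181, [254, 254, 250]), (182, [254, 254, 250]), (183, [254, 254, 250]), (184, [249, 246, 236]), (185, [226, 221, 202]), (186, [219, 213, 193]), (187, [220, 214, 195]), (188, [221, 215, 195]), (189, [225, 220, 202]), (190, [252, 250, 242]), (191, [243, 239, 226]), (192, [159, 156, 144]), (193, [121, 121, 112]), (194, [121, 121, 113]), (195, [144, 143, 133]), (196, [195, 196, 181]), (197, [231, 231, 221]), (198, [248, 248, 241]), (199, [254, 254, 251])]
[(4, [56, 149, 240]), (5, [55, 146, 238]), (6, [56, 147, 239]), (7, [57, 149, 240]), (8, [54, 150, 240]), (9, [136, 171, 229]), (10, [237, 233, 219]), (11, [253, 252, 245]), (12, [254, 253, 249]), (13, [254, 253, 249]), (14, [254, 253, 249]), (15, [254, 254, 249])]
14 [(296, [58, 148, 240]), (297, [66, 151, 238]), (298, [156, 187, 224]), (299, [254, 253, 247]), (300, [253, 252, 245]), (301, [253, 252, 246]), (302, [250, 248, 238]), (303, [190, 183, 166]), (304, [250, 247
[... 2117 characters left out ...]
 210]), (309, [241, 237, 224]), (310, [254, 254, 250]), (311, [254, 254, 250]), (312, [254, 254, 250]), (313, [254, 254, 250]), (342, [241, 237, 224]), (343, [173, 167, 153]), (344, [173, 168, 153]), (345, [174, 167, 154]), (346, [175, 168, 154]), (347, [173, 168, 154]), (348, [158, 152, 139]), (349, [131, 127, 117]), (350, [112, 111, 104]), (351, [105, 105, 102]), (352, [124, 123, 119]), (353, [185, 185, 179]), (354, [216, 216, 210]), (355, [216, 215, 208]), (356, [214, 213, 207]), (357, [216, 215, 210]), (358, [218, 218, 212]), (359, [217, 216, 210]), (360, [219, 218, 213]), (361, [183, 189, 193]), (362, [115, 158, 223]), (363, [81, 157, 240]), (364, [73, 155, 240]), (365, [68, 154, 240])]
```

Run:
```python
from h import *
o=ctrl.get_obs(); pts=np.array([[309.3,184.5],[347.1,184.5],[357.3,9.3],[303.2,9.3]])
obj=np.array([[0,.027,0],[0,-.027,0],[.225,-.027,0],[.225,.027,0]])
from scipy.optimize import least_squares
for sl in(22,None):
  def C(v):
    Rm=R.from_euler('ZY',[v[3],-(np.radians(22) if sl else v[4])]).as_matrix(); return v[:3]+obj@Rm.T
  r=least_squares(lambda v:np.concatenate([proj('wrist',q,o)-u for q,u in zip(C(v),pts)]),[.47,.09,.06,.12]+([] if sl else [.38])); print(r.x.round(4),np.degrees(r.x[3:]),r.fun.round(2)); print(C(r.x).round(4).tolist())
  for q in C(r.x): print(proj('top',q).round(1),proj('side',q).round(1))
```

```text
[0.4726 0.0945 0.0552 0.1262] [7.23136157] [-0.31  0.02  0.29 -0.1   0.05 -0.   -0.03  0.06]
[[0.4692, 0.1213, 0.0552], [0.476, 0.0677, 0.0552], [0.683, 0.0939, 0.1395], [0.6762, 0.1475, 0.1395]]
[283.9 226.4] [333.2 245.6]
[302.  222.9] [339.  231.7]
[287.2 146.8] [265.7 192.3]
[268.4 150.3] [257.3 204.9]
[0.4725 0.0944 0.0549 0.1261 0.3792] [ 7.22516476 21.72620332] [-0.3   0.04  0.27 -0.08 -0.05 -0.02  0.06  0.04]
[[0.4691, 0.1212, 0.0549], [0.4759, 0.0677, 0.0549], [0.6832, 0.0939, 0.1382], [0.6764, 0.1475, 0.1382]]
[283.9 226.4] [333.2 245.7]
[302.1 222.9] [339.  231.8]
[287.2 146.9] [265.7 192.7]
[268.4 150.4] [257.2 205.3]
```

Run:
```python
from h import *
go(.48,-.24,.40,0)
```

```text
go [-0.0926, 0.3427, 0.0504, 0.0, 0.0011, 0.1234] rows>= 8
```

>>> carry_out(steps=[-0.093,0.343,0.05,0,0,0.123,1,-0.093,0.343,0.05,0,0,0.123,1,-0.093,0.343,0.05,0,0,0.123,1,-0.093,0.343,0.05,0,0,0.123,1,-0.093,0.343,0.05,0,0,0.123,1,-0.093,0.343,0.05,0,0,0.123,1,-0.093,0.343,0.05,0,0,0.123,1,-0.093,0.343,0.05,0,0,0.123,1,-0.093,0.343,0.05,0,0,0.123,1,-0.093,0.343,0.05,0,0,0.123,1,-0.093,0.343,0.05,0,0,0.123,1])

```text
time_s: 21.6
eef_pos: [0.4799, -0.2397, 0.4018]
eef_rot: [0.0, 1.0, 0.001, 0.001]
wrist_force: [0.1, -0.2, -0.6]
opening: 0.999
grasp_force: 0.0
```

```bash
cat >> h.py <<'E'
def carts(im,o,zz=.01):
    """white bodies on the blue top; the blue end from the dark-blue patch beside them"""
    h=cv2.cvtColor(im,cv2.COLOR_RGB2HSV)
    w=cv2.inRange(h,(0,0,120),(179,70,255)); w[260:]=0
    k,l,st,c=cv2.connectedComponentsWithStats(cv2.morphologyEx(w,cv2.MORPH_CLOSE,np.ones((3,3))))
    out=[]
    for j in range(1,k):
        cn=cv2.findContours((l==j).astype(np.uint8),cv2.RETR_EXTERNAL,cv2.CHAIN_APPROX_NONE)[0]
        if st[j,4]<150: continue
        q=cv2.boxPoints(cv2.minAreaRect(cn[0])); P=np.array([onz('wrist',p,zz,o)[:2] for p in q])
        e=[np.linalg.norm(P[i]-P[i-1]) for i in range(4)]
        out.append((st[j].tolist(),P.mean(0).round(4).tolist(),np.round(e,4).tolist(),np.round(q,1).tolist()))
    return out
E
python3 - <<'E'
from h import *
im,o=snap('wrist','wr16.png'); print(o['time_s'],o['eef_pos'],T(o)[:3,2].round(4))
for x in carts(im,o): print(x)
cv2.imwrite('pics/z16.png',im[:,:,::-1])
E
```

```text
21.6 [ 0.4798694  -0.239658    0.40178807] [ 1.4e-03 -1.0e-04 -1.0e+00]
([0, 0, 127, 196, 11478], [0.5326, 0.129], [0.2522, 0.1514, 0.2349, 0.1737], [[-27.200000762939453, 25.100000381469727], [74.4000015258789, -4.099999904632568], [126.69999694824219, 177.39999389648438], [25.100000381469727, 206.6999969482422]])
([298, 5, 342, 255, 9872], [0.4795, -0.4522], [0.3439, 0.4319, 0.3781, 0.5442], [[298.0, 5.0], [639.0, 5.0], [639.0, 259.0], [298.0, 259.0]])
([300, 85, 28, 34, 675], [0.5354, -0.2291], [0.0308, 0.0384, 0.0301, 0.0386], [[298.6000061035156, 114.0999984741211], [304.5, 84.30000305175781], [327.6000061035156, 88.9000015258789], [321.70001220703125, 118.69999694824219]])
([243, 97, 26, 33, 655], [0.5207, -0.1533], [0.0316, 0.0393, 0.0308, 0.0393], [[241.8000030517578, 126.9000015258789], [245.10000610351562, 96.80000305175781], [268.79998779296875, 99.4000015258789], [265.5, 129.5]])
([287, 158, 55, 77, 947], [0.3982, -0.2318], [0.0392, 0.129, 0.0362, 0.1307], [[284.20001220703125, 231.89999389648438], [325.5, 155.3000030517578], [348.6000061035156, 167.6999969482422], [307.29998779296875, 244.39999389648438]])
([390, 181, 30, 32, 527], [0.4046, -0.3575], [0.0386, 0.0302, 0.0382, 0.0309], [[388.5, 191.60000610351562], [407.3999938964844, 180.60000610351562], [420.0, 202.3000030517578], [401.1000061035156, 213.3000030517578]])
([156, 209, 24, 23, 255], [0.3724, -0.018], [0.0244, 0.0337, 0.024, 0.0341], [[156.0, 219.0], [170.5, 204.5], [182.5, 216.5], [168.0, 231.0]])
([0, 252, 192, 8, 1234], [0.3083, 0.1149], [0.3162, 0.0133, 0.3135, 0.0121], [[0.0, 259.0], [0.0, 252.0], [191.0, 252.0], [191.0, 259.0]])
```

View pics/z16.png

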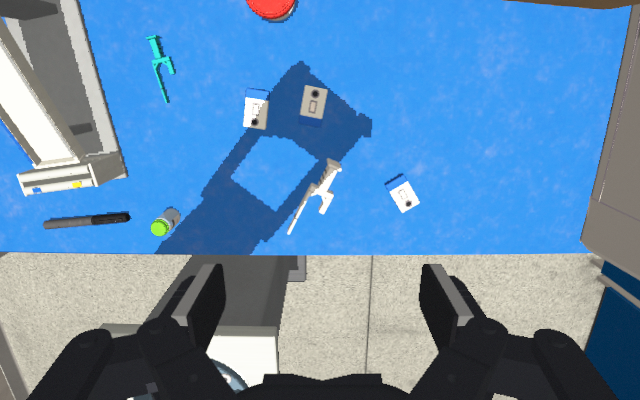

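The view shows three cartridges, with white bodies at (255,113), (313,102) and (404,197). Their blue ends point up, down and up-left. The white, turquoise and small orange gauges are decoys.

```bash
cat >> h.py <<'E'
def white(im,o,zz=.01,box=(240,400,120,270)):
    """white body nearest the image middle -> centre of white, in tool frame, with long-axis angle and blue side"""
    h=cv2.cvtColor(im,cv2.COLOR_RGB2HSV); w=cv2.inRange(h,(0,0,110),(179,70,255))
    x0,x1,y0,y1=box; m=np.zeros_like(w); m[y0:y1,x0:x1]=w[y0:y1,x0:x1]
    cn=max(cv2.findContours(m,cv2.RETR_EXTERNAL,cv2.CHAIN_APPROX_NONE)[0],key=cv2.contourArea)
    q=cv2.boxPoints(cv2.minAreaRect(cn)); Ti=np.linalg.inv(T(o))
    P=np.array([(Ti@np.append(onz('wrist',p,zz,o),1))[:2] for p in q])
    e=[P[1]-P[0],P[2]-P[1]]; L=max(e,key=np.linalg.norm); a=np.degrees(np.arctan2(L[1],L[0]))
    print('white box px',np.round(q,1).tolist(),'tool centre mm',(P.mean(0)*1e3).round(1),'sides',[round(np.linalg.norm(v)*1e3,1) for v in e],'long axis deg from tool x',round((a+90)%180-90,1))
E
python3 - <<'E'
from h import *
go(.5264,-.1539,.20,-6.3)
E
```

```text
go [0.0463, -0.0858, 0.202, 0.0003, -0.0017, 0.1113] rows>= 5
```

>>> carry_out(steps=[0.046,-0.086,0.202,0,0,0.111,1,0.046,-0.086,0.202,0,0,0.111,1,0.046,-0.086,0.202,0,0,0.111,1,0.046,-0.086,0.202,0,0,0.111,1,0.046,-0.086,0.202,0,0,0.111,1,0.046,-0.086,0.202,0,0,0.111,1,0.046,-0.086,0.202,0,0,0.111,1])

```text
time_s: 22.35
eef_pos: [0.5262, -0.1548, 0.2005]
eef_rot: [0.0, 0.998, -0.055, 0.001]
wrist_force: [0.0, -0.4, 0.8]
opening: 1.002
grasp_force: 0.0
```

Run:
```python
from h import *
im,o=snap('wrist','wr17.png'); print(o['time_s'],o['eef_pos'],T(o)[:3,2].round(4)); white(im,o)
print([(r,im[r,322].tolist()) for r in range(130,240,3)])
```

```text
22.35 [ 0.52615475 -0.15479064  0.20046924] [ 1.5e-03 -8.0e-04 -1.0e+00]
white box px [[299.0, 217.89999389648438], [300.79998779296875, 172.8000030517578], [339.1000061035156, 174.3000030517578], [337.29998779296875, 219.5]] tool centre mm [-5.6 -1.7] sides [np.float64(38.0), np.float64(29.9)] long axis deg from tool x 3.4
[(130, [39, 93, 155]), (133, [43, 96, 157]), (136, [43, 96, 158]), (139, [42, 94, 157]), (142, [41, 92, 155]), (145, [43, 93, 155]), (148, [46, 95, 154]), (151, [38, 92, 155]), (154, [41, 94, 156]), (157, [31, 73, 131]), (160, [34, 82, 154]), (163, [37, 86, 160]), (166, [37, 85, 159]), (169, [37, 85, 157]), (172, [35, 83, 156]), (175, [208, 202, 184]), (178, [208, 202, 185]), (181, [138, 132, 130]), (184, [219, 204, 186]), (187, [218, 202, 184]), (190, [219, 204, 186]), (193, [221, 206, 188]), (196, [210, 195, 178]), (199, [125, 119, 121]), (202, [208, 200, 184]), (205, [127, 122, 122]), (208, [76, 74, 77]), (211, [67, 65, 67]), (214, [122, 117, 119]), (217, [208, 202, 184]), (220, [64, 168, 250]), (223, [61, 168, 249]), (226, [68, 170, 250]), (229, [64, 168, 250]), (232, [62, 167, 250]), (235, [70, 172, 250]), (238, [76, 171, 250])]
```

>>> carry_out(steps=[0,-0.0015,0.04,0,0,0.059,1,0,-0.0015,0.08,0,0,0.059,1,0,-0.0015,0.11,0,0,0.059,1,0,-0.0015,0.127,0,0,0.059,1,0,-0.0015,0.127,0,0,0.059,1,0,-0.0015,0.127,0,0,0.059,0.6,0,-0.0015,0.127,0,0,0.059,0.3,0,-0.0015,0.127,0,0,0.059,0,0,-0.0015,0.127,0,0,0.059,0,0,-0.0015,0.127,0,0,0.059,0,0,-0.0015,0.127,0,0,0.059,0,0,-0.0015,0.127,0,0,0.059,0,0,-0.0015,0.127,0,0,0.059,0])

```text
time_s: 23.7
eef_pos: [0.5269, -0.1545, 0.0742]
eef_rot: [0.001, 0.996, -0.085, 0.002]
wrist_force: [-1.2, -1.3, 7.3]
opening: 0.331
grasp_force: 59.6
```

>>> carry_out(steps=[0,0,-0.03,0,0,0,0,0,0,-0.08,0,0,0,0,0,0,-0.13,0,0,0,0,0,0,-0.18,0,0,0,0,0,0,-0.23,0,0,0,0,0,0,-0.23,0,0,0,0,0,0,-0.23,0,0,0,0])

```text
time_s: 24.4
eef_pos: [0.5262, -0.1541, 0.3046]
eef_rot: [0.001, 0.996, -0.085, 0.002]
wrist_force: [0.0, -0.1, -1.1]
opening: 0.327
grasp_force: 59.5
```

Run:
```python
from h import *
im,o=snap('wrist','wr18.png'); print(o['time_s'],o['eef_pos'],o['opening'],T(o)[:3,2].round(4))
print([(r,im[r,322].tolist()) for r in range(200,330,3)])
# chute load pose
yaw,sl=np.radians(7.2),np.radians(22)
cx=np.array([np.cos(sl)*np.cos(yaw),np.cos(sl)*np.sin(yaw),np.sin(sl)]); cy=np.array([-np.sin(yaw),np.cos(yaw),0]); cz=np.cross(cx,cy); org=np.array([.4726,.0945,.0552])
print('n',cz)
```

```text
24.4 [ 0.52620342 -0.15410008  0.30459922] 0.3271544816536964 [ 0.0047 -0.0023 -1.    ]
[(200, [75, 168, 249]), (203, [81, 164, 246]), (206, [67, 130, 213]), (209, [44, 113, 192]), (212, [36, 92, 154]), (215, [39, 93, 156]), (218, [44, 95, 155]), (221, [29, 65, 119]), (224, [27, 65, 121]), (227, [34, 74, 138]), (230, [32, 82, 154]), (233, [29, 79, 153]), (236, [35, 83, 155]), (239, [34, 83, 156]), (242, [32, 81, 154]), (245, [32, 82, 155]), (248, [34, 83, 155]), (251, [34, 83, 156]), (254, [205, 198, 182]), (257, [207, 200, 183]), (260, [206, 199, 183]), (263, [156, 150, 142]), (266, [114, 109, 112]), (269, [220, 204, 186]), (272, [224, 209, 191]), (275, [225, 210, 191]), (278, [219, 202, 184]), (281, [219, 203, 184]), (284, [218, 202, 184]), (287, [218, 202, 183]), (290, [218, 202, 183]), (293, [116, 110, 112]), (296, [204, 197, 181]), (299, [195, 188, 173]), (302, [114, 107, 112]), (305, [32, 30, 33]), (308, [31, 30, 31]), (311, [34, 32, 34]), (314, [33, 32, 33]), (317, [100, 93, 98]), (320, [177, 171, 160]), (323, [130, 170, 232]), (326, [92, 94, 92]), (329, [93, 94, 92])]
n [-0.37165271 -0.04695066  0.92718385]
```

```bash
cat >> h.py <<'E'
def rowx(r,zt,c=322):
    p=ctrl.camera_params('wrist'); H=np.array(p['hand_eye']); f=200/np.tan(np.radians(p['vertical_fov'])/2)
    d=np.array([(c-p['cx'])/f,(r-p['cy'])/f]); s=d.copy()
    for _ in range(20): s=d/(1+p['k1']*(s@s))
    v=H[:3,:3]@[s[0],s[1],1]; q=H[:3,3]+v*(zt-H[2,3])/v[2]; return q[:2]*1e3
yaw,sl=np.radians(7.2),np.radians(22)
cx=np.array([np.cos(sl)*np.cos(yaw),np.cos(sl)*np.sin(yaw),np.sin(sl)]); cy=np.array([-np.sin(yaw),np.cos(yaw),0]); cz=np.cross(cx,cy); org=np.array([.4726,.0945,.0552])
def gochute(u,v,h):
    """tool square to the channel floor, tool x = channel y; u up slope, v lateral for tool axis, h TCP above floor"""
    M=T(ctrl.get_obs()); G=np.array([cy,cx,-cz]).T; p=org+u*cx+v*cy+h*cz
    d=M[:3,:3].T@(p-M[:3,3]); w=R.from_matrix(M[:3,:3].T@G).as_rotvec()
    print('gochute',p.round(3),np.append(d,w).round(4).tolist(),'rows>=',int(np.ceil(max(np.linalg.norm(d)/.05,np.linalg.norm(w)/.15))))
E
python3 - <<'E'
from h import *
for r in(229,252.5,321.5): print(r,rowx(r,.0642))
gochute(.17,0,.16)
E
```

```text
229 [23.42556714  0.50806224]
252.5 [12.22998143  0.50803317]
321.5 [-24.47245081   0.50796744]
gochute [0.57  0.107 0.267] [-0.0009, -0.2642, 0.0353, -0.2635, 0.3572, -1.8416] rows>= 13
```

>>> carry_out(steps=[0,-0.264,0.035,-0.2635,0.357,-1.842,0,0,-0.264,0.035,-0.2635,0.357,-1.842,0,0,-0.264,0.035,-0.2635,0.357,-1.842,0,0,-0.264,0.035,-0.2635,0.357,-1.842,0,0,-0.264,0.035,-0.2635,0.357,-1.842,0,0,-0.264,0.035,-0.2635,0.357,-1.842,0,0,-0.264,0.035,-0.2635,0.357,-1.842,0,0,-0.264,0.035,-0.2635,0.357,-1.842,0,0,-0.264,0.035,-0.2635,0.357,-1.842,0,0,-0.264,0.035,-0.2635,0.357,-1.842,0,0,-0.264,0.035,-0.2635,0.357,-1.842,0,0,-0.264,0.035,-0.2635,0.357,-1.842,0,0,-0.264,0.035,-0.2635,0.357,-1.842,0,0,-0.264,0.035,-0.2635,0.357,-1.842,0,0,-0.264,0.035,-0.2635,0.357,-1.842,0,0,-0.264,0.035,-0.2635,0.357,-1.842,0,0,-0.264,0.035,-0.2635,0.357,-1.842,0])

```text
time_s: 26.15
eef_pos: [0.5706, 0.1063, 0.2672]
eef_rot: [0.126, 0.65, 0.736, 0.143]
wrist_force: [0.4, -0.2, 0.3]
opening: 0.328
grasp_force: 59.5
```

Run:
```python
from h import *
im,o=snap('wrist','wr19.png'); print(o['time_s'],o['eef_pos'],o['opening']); gochute(.17,0,.16)
# channel walls seen in this picture: floor lateral edges, profile along columns left/right of the cartridge
for c in(240,270,380,410): print(c,[im[r,c].tolist() for r in range(120,290,5)])
M=T(o); 
for v in(-.027,.027):
  for u in(.12,.17,.21): print(v,u,proj('wrist',org+u*cx+v*cy,o).round(1))
```

```text
26.15 [0.57062051 0.10633754 0.26716906] 0.3276138031451558
gochute [0.57  0.107 0.267] [0.0005, -0.001, -0.0004, -0.0009, -0.0, -0.0004] rows>= 1
240 [[203, 203, 197], [204, 203, 198], [204, 203, 197], [175, 175, 171], [108, 107, 105], [109, 110, 107], [109, 110, 107], [138, 134, 122], [79, 97, 132], [53, 87, 141], [184, 177, 162], [183, 177, 163], [183, 177, 162], [182, 175, 161], [180, 175, 160], [182, 176, 161], [182, 176, 161], [182, 176, 162], [181, 175, 161], [182, 176, 161], [183, 177, 161], [183, 176, 161], [182, 176, 162], [140, 136, 124], [144, 140, 129], [108, 107, 105], [53, 145, 236], [62, 148, 236], [72, 148, 234], [62, 146, 235], [58, 146, 237], [57, 147, 237], [56, 147, 237], [54, 145, 238]]
270 [[203, 202, 197], [202, 202, 195], [200, 199, 193], [105, 105, 102], [104, 105, 102], [106, 106, 105], [107, 107, 104], [140, 135, 124], [129, 163, 227], [105, 169, 246], [182, 176, 161], [182, 176, 161], [181, 175, 160], [183, 176, 162], [182, 176, 161], [182, 175, 160], [183, 176, 161], [181, 176, 162], [182, 176, 161], [184, 177, 163], [182, 176, 162], [183, 176, 162], [18
[... 741 characters left out ...]
0, 33]]
410 [[75, 150, 236], [53, 143, 236], [55, 146, 237], [54, 147, 237], [56, 146, 237], [69, 148, 236], [103, 135, 184], [104, 101, 97], [107, 51, 81], [105, 43, 78], [58, 30, 14], [52, 30, 7], [53, 29, 6], [52, 26, 10], [50, 26, 8], [52, 28, 9], [46, 26, 8], [64, 147, 236], [37, 78, 133], [124, 121, 122], [140, 137, 134], [141, 135, 126], [136, 131, 121], [166, 159, 146], [167, 161, 150], [168, 159, 150], [145, 138, 131], [165, 159, 148], [164, 157, 145], [159, 151, 141], [152, 145, 137], [66, 150, 237], [77, 152, 236], [76, 150, 236]]
-0.027 0.12 [252.1 235.4]
-0.027 0.17 [320.3 235.5]
-0.027 0.21 [374.9 235.5]
0.027 0.12 [246.8 163.5]
0.027 0.17 [320.1 163.4]
0.027 0.21 [378.9 163.4]
```

Run:
```python
from h import *
o=ctrl.get_obs(); im=cv2.imread('pics/wr19.png')[:,:,::-1]
for c in(270,380): print(c,[(r,im[r,c].tolist()) for r in list(range(152,172))+list(range(228,252))])
for v,h in((.032,.012),(.027,.012),(-.027,0),(-.027,.012),(-.032,.012)): print(v,h,[proj('wrist',org+u*cx+v*cy+h*cz,o).round(1).tolist() for u in(.13,.21)])
```

```text
270 [(152, [106, 105, 103]), (153, [114, 113, 108]), (154, [131, 127, 118]), (155, [140, 135, 124]), (156, [141, 137, 125]), (157, [141, 137, 125]), (158, [143, 139, 127]), (159, [160, 162, 161]), (160, [129, 163, 227]), (161, [63, 143, 242]), (162, [60, 140, 240]), (163, [58, 137, 240]), (164, [58, 137, 239]), (165, [105, 169, 246]), (166, [244, 246, 250]), (167, [254, 254, 251]), (168, [254, 254, 251]), (169, [244, 240, 227]), (170, [182, 176, 161]), (171, [182, 176, 161]), (228, [181, 175, 160]), (229, [183, 177, 162]), (230, [183, 177, 163]), (231, [182, 177, 162]), (232, [183, 177, 162]), (233, [176, 170, 157]), (234, [151, 146, 134]), (235, [139, 134, 122]), (236, [138, 135, 123]), (237, [140, 136, 124]), (238, [141, 136, 125]), (239, [139, 135, 124]), (240, [143, 138, 127]), (241, [209, 202, 184]), (242, [220, 219, 209]), (243, [203, 204, 199]), (244, [198, 199, 194]), (245, [198, 198, 192]), (246, [214, 212, 206]), (247, [129, 168, 230]), (248, [59, 146, 236]), (249, [60, 145, 236]), (250, [62, 146, 235]), (251, [68, 149, 236])]
380 [(152, [52, 129, 219]), (153, [90, 112, 155
[... 527 characters left out ...]
 (232, [255, 254, 251]), (233, [253, 251, 245]), (234, [204, 197, 180]), (235, [141, 137, 124]), (236, [143, 137, 126]), (237, [142, 138, 127]), (238, [141, 137, 126]), (239, [142, 138, 127]), (240, [153, 147, 135]), (241, [225, 219, 202]), (242, [222, 220, 210]), (243, [200, 199, 193]), (244, [194, 193, 188]), (245, [194, 194, 188]), (246, [209, 209, 203]), (247, [124, 167, 232]), (248, [55, 146, 237]), (249, [53, 144, 236]), (250, [57, 146, 236]), (251, [53, 144, 236])]
0.032 0.012 [[257.7, 160.3], [382.0, 160.3]]
0.027 0.012 [[258.2, 167.8], [381.5, 167.9]]
-0.027 0 [[265.5, 235.4], [374.7, 235.4]]
-0.027 0.012 [[262.9, 242.8], [377.2, 242.9]]
-0.032 0.012 [[263.3, 249.2], [376.8, 249.3]]
```

>>> carry_out(steps=[0.001,0,0.03,0,0,0,0,0.001,0,0.055,0,0,0,0,0.001,0,0.06,0,0,0,0,0.001,0,0.06,0,0,0,0,0.001,0,0.06,0,0,0,0])

```text
time_s: 26.7
eef_pos: [0.5931, 0.1101, 0.2129]
eef_rot: [0.126, 0.649, 0.736, 0.143]
wrist_force: [-0.6, 0.2, 0.7]
opening: 0.33
grasp_force: 59.5
```

```bash
cat >> h.py <<'E'
def walls(fn):
    im,o=snap('wrist',fn); print(o['time_s'],o['eef_pos'].round(4),o['opening'],o['wrist_force'].round(1))
    for c in(265,395): print(c,[(r,'%d/%d/%d'%tuple(im[r,c])) for r in range(170,290) if np.abs(im[r,c].astype(int)-im[r-1,c]).max()>22])
    for v,h in((.032,.012),(.027,.012),(-.027,0),(-.027,.012),(-.032,.012)): print(v,h,[proj('wrist',org+u*cx+v*cy+h*cz,o).round(1).tolist() for u in(.14,.21)])
    G=np.array([cy,cx,-cz]).T; M=T(o); print('tool at chute mm',(np.array([cx,cy,cz])@(M[:3,3]-org)*1e3).round(1),'tilt',R.from_matrix(M[:3,:3].T@G).as_rotvec().round(4))
    print([(r,'%d/%d/%d'%tuple(im[r,322])) for r in range(215,330) if np.abs(im[r,322].astype(int)-im[r-1,322]).max()>22])
E
python3 -c "
from h import *
walls('wr20.png')"
```

```text
26.7 [0.5931 0.1101 0.2129] 0.33037245797964226 [-0.6  0.2  0.7]
265 [(187, '227/223/204'), (188, '198/200/199'), (189, '86/146/233'), (190, '60/134/236'), (194, '39/96/180'), (195, '33/79/149'), (196, '104/115/141'), (197, '174/170/160'), (198, '197/190/174'), (260, '110/108/100'), (261, '43/42/45')]
395 [(170, '174/166/153'), (187, '225/220/201'), (189, '133/175/240'), (190, '73/158/249'), (196, '157/184/233'), (197, '253/253/249'), (279, '153/149/136'), (289, '181/175/160')]
0.032 0.012 [[255.2, 189.9], [400.0, 190.0]]
0.027 0.012 [[255.8, 199.7], [399.2, 199.7]]
-0.027 0 [[265.6, 281.4], [387.6, 281.3]]
-0.027 0.012 [[262.2, 293.7], [391.5, 293.6]]
-0.032 0.012 [[262.8, 301.4], [390.9, 301.4]]
tool at chute mm [171.8   0.4 100.7] tilt [0.0007 0.     0.0003]
[(219, '154/155/155'), (220, '73/90/123'), (221, '25/61/113'), (227, '38/92/178'), (228, '47/117/221'), (241, '45/109/204'), (242, '32/77/147'), (252, '132/142/160'), (253, '185/182/172'), (263, '151/145/138'), (264, '113/108/110'), (268, '196/181/166'), (291, '158/148/139'), (292, '110/103/107'), (294, '154/147/140'), (295, '197/190/174'), (300, '94/89/93'), (304, '63/60/62'), (305, '30/26/29'), (316, '91/86/90'), (317, '163/154/159'), (318, '196/185/189'), (320, '253/252/247'), (323, '207/223/244'), (324, '76/162/245')]
```

Run:
```python
from h import *
from scipy.optimize import least_squares
o=ctrl.get_obs()
L=[(.032,.012,188.3),(.027,.012,196.2),(-.027,0,278.7),(-.027,.012,288.9)]
f=lambda p:[proj('wrist',org+.17*cx+(v+p[0])*cy+(h+p[1])*cz,o)[1]-r for v,h,r in L]
r=least_squares(f,[0,0]); print((r.x*1e3).round(2),r.fun.round(2))
# cartridge in hand now
for rr in(227.5,252.3,323): print(rowx(rr,.0642))
```

```text
[-0.19 -3.73] [-0.74  0.93 -0.98  0.72]
[22.8647316   0.47068371]
[11.06266647  0.47697873]
[-26.66544612   0.49713362]
```

Run:
```python
from h import *
p=ctrl.camera_params('wrist'); print(p)
print(rowx(252.5,.0642),rowx(229,.0642))
```

```text
{'vertical_fov': 60.08299653531788, 'cx': 321.9799631398938, 'cy': 195.9041622271178, 'k1': -0.05670462656827814, 'hand_eye': array([[ 5.13727301e-04, -9.45422765e-01, -3.25845871e-01,
         8.32286763e-02],
       [ 9.99999839e-01,  4.07487056e-04,  3.94295866e-04,
         3.99009380e-04],
       [-2.39998313e-04, -3.25846021e-01,  9.45422822e-01,
        -6.98688869e-02],
       [ 0.00000000e+00,  0.00000000e+00,  0.00000000e+00,
         1.00000000e+00]])}
[10.96479911  0.47703095] [22.16902561  0.47105464]
```

>>> carry_out(steps=[0.0013,0,0.005,0,0,0,0,0.0013,0,0.01,0,0,0,0,0.0013,0,0.015,0,0,0,0,0.0013,0,0.02,0,0,0,0,0.0013,0,0.023,0,0,0,0,0.0013,0,0.023,0,0,0,0])

```text
time_s: 27.35
eef_pos: [0.601, 0.1124, 0.1897]
eef_rot: [0.126, 0.649, 0.736, 0.143]
wrist_force: [0.3, 0.6, -0.1]
opening: 0.325
grasp_force: 59.5
```

>>> carry_out(steps=[0,0,0.003,0,0,0,0,0,0,0.005,0,0,0,0,0,0,0.005,0,0,0,0])

```text
time_s: 27.65
eef_pos: [0.6032, 0.1126, 0.186]
eef_rot: [0.126, 0.649, 0.736, 0.143]
wrist_force: [0.3, 0.2, 0.3]
opening: 0.326
grasp_force: 59.5
```

```bash
python3 -c "
from h import *
walls('wr21.png')"
```

```text
27.65 [0.6032 0.1126 0.186 ] 0.32641354506392856 [0.3 0.2 0.3]
265 [(212, '144/148/148'), (213, '73/99/148'), (214, '34/81/152'), (222, '166/165/170'), (223, '201/194/178'), (260, '111/107/101'), (261, '43/43/46')]
395 [(176, '56/89/145'), (177, '58/44/56'), (178, '57/31/12'), (190, '109/95/82'), (191, '149/139/127'), (211, '226/221/202'), (213, '152/175/233'), (214, '62/146/246'), (222, '253/253/253')]
0.032 0.012 [[243.9, 214.8], [416.3, 214.9]]
0.027 0.012 [[244.8, 226.1], [415.2, 226.2]]
-0.027 0 [[258.2, 315.6], [398.9, 315.6]]
-0.027 0.012 [[253.8, 332.3], [404.2, 332.2]]
-0.032 0.012 [[254.5, 340.8], [403.2, 340.7]]
tool at chute mm [171.2   1.6  71.9] tilt [-0.0002 -0.      0.0003]
[(222, '44/108/204'), (223, '24/62/115'), (227, '39/94/181'), (228, '48/118/224'), (241, '46/110/207'), (242, '34/81/152'), (252, '134/145/165'), (253, '189/186/176'), (263, '153/146/140'), (264, '117/111/114'), (268, '199/184/169'), (291, '162/150/143'), (292, '111/103/107'), (294, '158/150/143'), (295, '200/193/176'), (300, '95/90/94'), (304, '64/60/63'), (305, '31/31/33'), (316, '105/99/103'), (317, '174/165/170'), (318, '202/190/196'), (320, '253/252/248'), (323, '227/223/205'), (324, '158/153/140'), (327, '205/198/181'), (328, '251/249/240'), (329, '189/184/169')]
```

>>> carry_out(steps=[0,0,0.001,0,0,0,0,0,0,0.001,0,0,0,0.4,0,0,0.001,0,0,0,0.45,0,0,0.001,0,0,0,0.5,0,0,0.001,0,0,0,0.5,0,0,0.001,0,0,0,0.5,0,0,-0.01,0,0,0,0.5,0,0,-0.03,0,0,0,0.5,0,0,-0.06,0,0,0,0.5,0,0,-0.1,0,0,0,0.5,0,0,-0.1,0,0,0,0.5,0,0,-0.1,0,0,0,0.5])

```text
time_s: 28.9
eef_pos: [0.5662, 0.1079, 0.2807]
eef_rot: [0.127, 0.649, 0.736, 0.144]
wrist_force: [0.6, -0.3, -0.1]
opening: 0.498
grasp_force: 0.0
```

```bash
cat >> h.py <<'E'
def inchute(fn,n='top'):
    """blue-end / dark spots of cartridges in the channel, from the wrist picture: rectify the channel floor plane (top faces, h=10 mm) at 1 px/mm"""
    im,o=snap(n,fn)
    oo=o if n=='wrist' else None
    U,V=np.meshgrid(np.arange(0,226),np.arange(35,-36,-1))
    src=np.array([[proj(n,org+(-.0037+.010)*cz+u*1e-3*cx+v*1e-3*cy,oo) for u,v in ((0,35),(225,35),(225,-35),(0,-35))]],np.float32)[0]
    Hm=cv2.getPerspectiveTransform(src,np.float32([[0,0],[225,0],[225,70],[0,70]]))
    return cv2.warpPerspective(im,Hm,(226,71)),o
E
python3 - <<'E'
from h import *
w,o=inchute('wr22.png','wrist'); print(o['time_s'],o['eef_pos'],o['opening'])
h=cv2.cvtColor(w,cv2.COLOR_RGB2HSV); b=cv2.inRange(h,(100,120,60),(130,255,255)); d=cv2.inRange(h,(0,0,0),(179,90,110))
for nm,m in(('blue',b),('dark',d)):
  k,l,st,c=cv2.connectedComponentsWithStats(m); print(nm,[(st[j].tolist(),c[j].round(1).tolist()) for j in range(1,k) if st[j,4]>15])
t,_=snap('top','top22.png'); h=cv2.cvtColor(t,cv2.COLOR_RGB2HSV)
E
```

```text
28.9 [0.56618225 0.10794408 0.28072225] 0.4978874618971456
blue [([1, 4, 218, 4, 820], [109.2, 5.6]), ([1, 9, 31, 14, 401], [16.2, 15.9]), ([222, 30, 4, 17, 59], [223.4, 37.9]), ([2, 68, 215, 3, 473], [102.9, 69.4])]
dark [([9, 48, 9, 10, 68], [13.2, 52.9]), ([2, 65, 50, 4, 87], [23.4, 65.6]), ([55, 65, 11, 3, 23], [60.6, 66.2]), ([70, 65, 43, 3, 87], [91.0, 66.4])]
```

Run:
```python
from h import *
go(.5295,-.2279,.20,168.8)
```

```text
go [-0.3287, -0.1013, 0.0433, 0.3311, 0.2386, -1.2333] rows>= 9
```

>>> carry_out(steps=[-0.329,-0.101,0.043,0.331,0.239,-1.233,1,-0.329,-0.101,0.043,0.331,0.239,-1.233,1,-0.329,-0.101,0.043,0.331,0.239,-1.233,1,-0.329,-0.101,0.043,0.331,0.239,-1.233,1,-0.329,-0.101,0.043,0.331,0.239,-1.233,1,-0.329,-0.101,0.043,0.331,0.239,-1.233,1,-0.329,-0.101,0.043,0.331,0.239,-1.233,1,-0.329,-0.101,0.043,0.331,0.239,-1.233,1,-0.329,-0.101,0.043,0.331,0.239,-1.233,1,-0.329,-0.101,0.043,0.331,0.239,-1.233,1,-0.329,-0.101,0.043,0.331,0.239,-1.233,1,-0.329,-0.101,0.043,0.331,0.239,-1.233,1,-0.329,-0.101,0.043,0.331,0.239,-1.233,1])

```text
time_s: 30.3
eef_pos: [0.5301, -0.2279, 0.2004]
eef_rot: [0.0, 0.098, 0.995, 0.001]
wrist_force: [0.1, 0.8, -0.1]
opening: 0.999
grasp_force: 0.0
```

Run:
```python
from h import *
im,o=snap('wrist','wr23.png'); print(o['time_s'],o['eef_pos'],T(o)[:3,2].round(4)); white(im,o,box=(220,420,110,290))
print([(r,'%d/%d/%d'%tuple(im[r,322])) for r in range(140,260) if np.abs(im[r,322].astype(int)-im[r-1,322]).max()>25])
```

```text
30.3 [ 0.5300575  -0.22786792  0.20037947] [ 4.0e-04  1.3e-03 -1.0e+00]
white box px [[303.0, 172.0], [341.0, 172.0], [341.0, 216.0], [303.0, 216.0]] tool centre mm [-5.2 -0.6] sides [np.float64(29.6), np.float64(37.0)] long axis deg from tool x -1.0
[(150, '73/136/220'), (151, '59/97/153'), (171, '95/119/159'), (172, '176/177/175'), (173, '204/198/181'), (178, '160/156/147'), (179, '115/110/115'), (181, '193/179/166'), (182, '219/203/184'), (195, '175/164/153'), (196, '124/118/118'), (198, '187/181/166'), (201, '156/150/142'), (202, '112/107/110'), (204, '52/51/55'), (212, '95/89/94'), (213, '121/115/117'), (214, '178/172/160'), (216, '152/158/161'), (217, '71/106/152'), (218, '35/90/152'), (254, '61/150/238')]
```

>>> carry_out(steps=[0.001,-0.0006,0.04,0,0,-0.01,1,0.001,-0.0006,0.08,0,0,-0.01,1,0.001,-0.0006,0.11,0,0,-0.01,1,0.001,-0.0006,0.127,0,0,-0.01,1,0.001,-0.0006,0.127,0,0,-0.01,1,0.001,-0.0006,0.127,0,0,-0.01,0.6,0.001,-0.0006,0.127,0,0,-0.01,0.3,0.001,-0.0006,0.127,0,0,-0.01,0,0.001,-0.0006,0.127,0,0,-0.01,0,0.001,-0.0006,0.127,0,0,-0.01,0,0.001,-0.0006,0.127,0,0,-0.01,0,0.001,-0.0006,0.127,0,0,-0.01,0])

```text
time_s: 31.55
eef_pos: [0.5302, -0.2291, 0.0756]
eef_rot: [0.002, 0.093, 0.996, -0.0]
wrist_force: [-1.6, 0.2, 7.0]
opening: 0.324
grasp_force: 59.7
```

>>> carry_out(steps=[0,0,-0.03,0,0,0,0,0,0,-0.08,0,0,0,0,0,0,-0.13,0,0,0,0,0,0,-0.18,0,0,0,0,0,0,-0.21,0,0,0,0,0,0,-0.21,0,0,0,0])

```text
time_s: 32.15
eef_pos: [0.5312, -0.23, 0.2907]
eef_rot: [0.005, 0.093, 0.996, -0.003]
wrist_force: [1.0, -0.9, -0.2]
opening: 0.325
grasp_force: 59.4
```

Run:
```python
from h import *
im,o=snap('wrist','wr24.png'); print(o['time_s'],o['eef_pos'],o['opening'])
print([(r,'%d/%d/%d'%tuple(im[r,322])) for r in range(215,330) if np.abs(im[r,322].astype(int)-im[r-1,322]).max()>22])
gochute(.17,.0015,.13)
```

```text
32.15 [ 0.53123136 -0.22996521  0.29069038] 0.32503203407707065
[(244, '66/104/160'), (245, '178/177/177'), (246, '209/202/185'), (255, '168/163/152'), (256, '127/121/121'), (260, '181/168/154'), (261, '218/201/183'), (284, '131/123/123'), (287, '206/200/183'), (292, '134/129/124'), (293, '109/104/108'), (296, '93/89/91'), (297, '33/32/34'), (309, '79/76/77'), (310, '116/108/111'), (312, '146/139/135'), (313, '195/188/173'), (315, '170/160/141'), (316, '126/104/76')]
gochute [0.58  0.11  0.239] [0.0134, 0.3425, 0.0471, -0.3291, -0.2345, 1.2444] rows>= 9
```

Run:
```python
from h import *
print(rowx(244.7,.0656)-rowx(252.4,.0642))
gochute(.17,-.002,.13)
```

```text
[ 3.02296310e+00 -1.72776114e-03]
gochute [0.581 0.106 0.239] [0.0123, 0.3392, 0.0472, -0.3291, -0.2345, 1.2444] rows>= 9
```

>>> carry_out(steps=[0.0232,0.336,0.0194,-0.329,-0.2345,1.2444,0,0.0232,0.336,0.0194,-0.329,-0.2345,1.2444,0,0.0232,0.336,0.0194,-0.329,-0.2345,1.2444,0,0.0232,0.336,0.0194,-0.329,-0.2345,1.2444,0,0.0232,0.336,0.0194,-0.329,-0.2345,1.2444,0,0.0232,0.336,0.0194,-0.329,-0.2345,1.2444,0,0.0232,0.336,0.0194,-0.329,-0.2345,1.2444,0,0.0232,0.336,0.0194,-0.329,-0.2345,1.2444,0,0.0232,0.336,0.0194,-0.329,-0.2345,1.2444,0,0.0232,0.336,0.0194,-0.329,-0.2345,1.2444,0,0.0232,0.336,0.0194,-0.329,-0.2345,1.2444,0,0.0232,0.336,0.0194,-0.329,-0.2345,1.2444,0,0.0232,0.336,0.0194,-0.329,-0.2345,1.2444,0])

```text
time_s: 33.5
eef_pos: [0.5686, 0.1053, 0.2646]
eef_rot: [0.123, 0.65, 0.737, 0.142]
wrist_force: [-0.4, 0.3, -0.8]
opening: 0.327
grasp_force: 59.4
```

```bash
python3 -c "
from h import *
walls('wr25.png'); gochute(.17,-.0014,.100)"
```

```text
33.5 [0.5686 0.1053 0.2646] 0.3274876520256752 [-0.4  0.3 -0.8]
265 [(231, '252/250/243'), (233, '236/231/218'), (234, '171/165/151'), (241, '204/196/180'), (242, '178/173/161'), (243, '192/190/185'), (247, '175/191/206'), (248, '98/159/233'), (249, '52/146/237'), (260, '46/98/159'), (261, '33/44/65'), (262, '32/32/35')]
395 [(235, '180/174/159'), (236, '144/140/128'), (241, '170/166/150'), (242, '250/247/236'), (248, '138/141/148'), (249, '93/100/121'), (258, '68/104/158'), (259, '61/144/233')]
0.032 0.012 [[278.7, 160.5], [388.2, 160.6]]
0.027 0.012 [[279.0, 168.1], [387.7, 168.2]]
-0.027 0 [[284.0, 236.2], [380.3, 236.4]]
-0.027 0.012 [[282.1, 243.7], [382.9, 243.8]]
-0.032 0.012 [[282.4, 250.1], [382.5, 250.3]]
tool at chute mm [168.   -1.3 158. ] tilt [-0.0055 -0.0039 -0.0011]
[(219, '30/80/152'), (220, '41/105/201'), (240, '42/102/193'), (241, '29/74/139'), (244, '57/91/141'), (245, '156/156/156'), (246, '186/179/164'), (255, '148/144/134'), (256, '113/107/109'), (260, '150/140/131'), (261, '189/175/160'), (284, '114/107/106'), (287, '183/176/162'), (292, '131/127/121'), (293, '97/92/95'), (297, '26/23/26'), (309, '113/107/109'), (310, '185/175/177'), (312, '227/221/214'), (313, '253/252/247'), (316, '125/178/233'), (317, '53/146/237')]
gochute [0.592 0.108 0.212] [-0.0004, 0.0023, 0.058, -0.0053, -0.0038, -0.0013] rows>= 2
```

>>> carry_out(steps=[0,0.002,0.03,-0.005,-0.004,0,0,0,0.002,0.056,-0.005,-0.004,0,0,0,0.002,0.056,-0.005,-0.004,0,0,0,0.002,0.056,-0.005,-0.004,0,0])

```text
time_s: 33.95
eef_pos: [0.5906, 0.1087, 0.2132]
eef_rot: [0.126, 0.65, 0.736, 0.143]
wrist_force: [-0.4, 0.8, 1.1]
opening: 0.328
grasp_force: 59.4
```

```bash
cat >> h.py <<'E'
def fitlines(L):
    from scipy.optimize import least_squares
    o=ctrl.get_obs()
    f=lambda p:[proj('wrist',org+.17*cx+(v+p[0])*cy+(h+p[1])*cz,o)[1]-r for v,h,r in L]
    r=least_squares(f,[0,0]); M=T(o); tv=cy@(M[:3,3]-org)
    print('channel dv,dh mm',(r.x*1e3).round(2),'res',r.fun.round(2),'=> channel centre in tool x mm',round((r.x[0]-tv)*1e3,2))
E
python3 -c "
from h import *
walls('wr26.png')"
```

```text
33.95 [0.5906 0.1087 0.2132] 0.32847158695950585 [-0.4  0.8  1.1]
265 [(184, '186/181/164'), (185, '225/223/213'), (186, '170/193/240'), (187, '61/145/246'), (190, '48/115/212'), (191, '33/80/148'), (193, '66/99/149'), (194, '162/163/164'), (195, '196/188/173'), (260, '127/123/116'), (261, '53/52/52')]
395 [(171, '102/88/76'), (172, '149/139/128'), (173, '173/164/152'), (184, '202/196/178'), (185, '211/210/203'), (186, '144/178/240'), (187, '70/156/249'), (193, '151/196/246'), (194, '253/253/252'), (276, '153/148/135'), (287, '226/222/204'), (289, '180/181/176')]
0.032 0.012 [[260.7, 187.1], [404.8, 187.0]]
0.027 0.012 [[261.3, 196.8], [404.0, 196.7]]
-0.027 0 [[270.4, 278.6], [392.0, 278.4]]
-0.027 0.012 [[267.3, 290.7], [396.1, 290.5]]
-0.032 0.012 [[267.9, 298.4], [395.4, 298.2]]
tool at chute mm [169.4  -0.7 102. ] tilt [-0.0014 -0.0001 -0.0017]
[(219, '32/85/161'), (220, '43/112/213'), (241, '42/106/202'), (242, '32/77/148'), (244, '61/97/150'), (245, '166/166/166'), (246, '195/189/173'), (255, '158/152/142'), (256, '118/112/113'), (260, '160/149/140'), (261, '200/184/168'), (284, '121/114/114'), (287, '194/186/171'), (292, '136/130/124'), (293, '100/97/100'), (297, '29/26/28'), (309, '120/114/116'), (310, '195/185/187'), (312, '235/229/223'), (313, '254/254/251'), (316, '139/189/241'), (317, '74/158/244')]
```

```bash
python3 -c "
from h import *
fitlines([(.032,.012,185.5),(.027,.012,193.6),(-.027,0,275.8),(-.027,.012,286.9)])
b=rowx(244.7,.0656)[0]; print(b-13,(rowx(219.5,.0656)+rowx(315.8,.0656))/2)"
```

```text
channel dv,dh mm [ 0.06 -2.45] res [-0.69  0.81 -0.41  0.26] => channel centre in tool x mm 0.78
1.0343685544116195 [1.16913079 0.48394777]
```

>>> carry_out(steps=[-0.0003,0,0.005,0,0,0,0,-0.0003,0,0.01,0,0,0,0,-0.0003,0,0.015,0,0,0,0,-0.0003,0,0.02,0,0,0,0,-0.0003,0,0.023,0,0,0,0,-0.0003,0,0.026,0,0,0,0,-0.0003,0,0.026,0,0,0,0,-0.0003,0,0.026,0,0,0,0])

```text
time_s: 34.8
eef_pos: [0.6005, 0.1099, 0.1893]
eef_rot: [0.126, 0.65, 0.736, 0.143]
wrist_force: [0.4, 1.0, -0.1]
opening: 0.324
grasp_force: 59.4
```

```bash
python3 -c "
from h import *
walls('wr27.png')"
```

```text
34.8 [0.6005 0.1099 0.1893] 0.32406051342226966 [ 0.4  1.  -0.1]
265 [(190, '139/137/127'), (202, '218/210/191'), (203, '238/235/227'), (204, '169/188/233'), (205, '61/142/244'), (206, '48/113/211'), (207, '31/78/148'), (212, '36/91/173'), (213, '162/163/179'), (214, '199/192/176'), (260, '128/124/116'), (261, '52/53/52')]
395 [(173, '54/88/143'), (174, '56/44/56'), (175, '58/32/11'), (188, '110/94/82'), (189, '131/116/106'), (202, '189/183/167'), (203, '156/158/156'), (204, '84/139/230'), (212, '114/174/245'), (213, '253/253/253')]
0.032 0.012 [[249.3, 205.8], [417.8, 205.6]]
0.027 0.012 [[250.1, 216.9], [416.7, 216.7]]
-0.027 0 [[262.5, 306.5], [400.7, 306.2]]
-0.027 0.012 [[258.5, 322.2], [406.0, 321.9]]
-0.032 0.012 [[259.2, 330.7], [405.1, 330.4]]
tool at chute mm [169.7  -0.8  76.1] tilt [-0.     -0.     -0.0017]
[(219, '33/87/164'), (220, '44/113/216'), (238, '42/107/205'), (239, '34/80/151'), (244, '63/99/152'), (245, '168/169/169'), (246, '198/191/176'), (255, '160/154/145'), (256, '120/115/116'), (260, '160/148/140'), (261, '204/189/173'), (284, '122/115/114'), (287, '196/190/175'), (292, '140/135/130'), (293, '106/101/105'), (297, '30/27/28'), (309, '119/113/116'), (310, '197/185/189'), (312, '237/230/224'), (313, '254/254/251'), (316, '191/185/169'), (319, '152/149/139'), (320, '178/177/172'), (321, '217/215/209'), (326, '164/187/218'), (327, '100/166/239')]
```

>>> carry_out(steps=[0,0,0.003,0,0,0,0,0,0,0.003,0,0,0,0,0,0,0.003,0,0,0,0.4,0,0,0.003,0,0,0,0.45,0,0,0.003,0,0,0,0.5,0,0,0.003,0,0,0,0.5,0,0,0.003,0,0,0,0.5,0,0,-0.01,0,0,0,0.5,0,0,-0.03,0,0,0,0.5,0,0,-0.06,0,0,0,0.5,0,0,-0.1,0,0,0,0.5,0,0,-0.1,0,0,0,0.5,0,0,-0.1,0,0,0,0.5])

```text
time_s: 36.15
eef_pos: [0.5635, 0.1052, 0.2843]
eef_rot: [0.128, 0.65, 0.736, 0.144]
wrist_force: [-0.3, 0.6, -0.8]
opening: 0.498
grasp_force: 0.0
```

```bash
cat >> h.py <<'E'
def chk(fn):
    w,o=inchute(fn,'wrist'); print(o['time_s'],o['eef_pos'],o['opening'])
    h=cv2.cvtColor(w,cv2.COLOR_RGB2HSV); b=cv2.inRange(h,(100,120,60),(130,255,255)); d=cv2.inRange(h,(0,0,0),(179,90,110)); b[:9]=0
    for nm,m in(('blue',b),('dark',d)):
      k,l,st,c=cv2.connectedComponentsWithStats(m); print(nm,[(st[j].tolist(),c[j].round(1).tolist()) for j in range(1,k) if st[j,4]>30])
E
python3 - <<'E'
from h import *
chk('wr28.png'); go(.4098,-.3545,.20,30.1)
E
```

```text
36.15 [0.56348963 0.10517862 0.28430463] 0.4980080126889211
blue [([0, 9, 61, 14, 775], [29.6, 15.5]), ([222, 32, 4, 16, 59], [223.4, 39.4]), ([2, 68, 214, 3, 540], [98.7, 69.2])]
dark [([37, 47, 10, 11, 82], [41.4, 52.0]), ([7, 48, 10, 10, 83], [11.7, 52.6]), ([0, 65, 114, 6, 286], [61.4, 65.8])]
go [-0.4372, -0.2246, -0.002, 0.3395, -0.2253, 1.1543] rows>= 10
```

>>> carry_out(steps=[-0.437,-0.225,-0.002,0.3395,-0.2253,1.1543,1,-0.437,-0.225,-0.002,0.3395,-0.2253,1.1543,1,-0.437,-0.225,-0.002,0.3395,-0.2253,1.1543,1,-0.437,-0.225,-0.002,0.3395,-0.2253,1.1543,1,-0.437,-0.225,-0.002,0.3395,-0.2253,1.1543,1,-0.437,-0.225,-0.002,0.3395,-0.2253,1.1543,1,-0.437,-0.225,-0.002,0.3395,-0.2253,1.1543,1,-0.437,-0.225,-0.002,0.3395,-0.2253,1.1543,1,-0.437,-0.225,-0.002,0.3395,-0.2253,1.1543,1,-0.437,-0.225,-0.002,0.3395,-0.2253,1.1543,1,-0.437,-0.225,-0.002,0.3395,-0.2253,1.1543,1,-0.437,-0.225,-0.002,0.3395,-0.2253,1.1543,1,-0.437,-0.225,-0.002,0.3395,-0.2253,1.1543,1,-0.437,-0.225,-0.002,0.3395,-0.2253,1.1543,1])

```text
time_s: 37.6
eef_pos: [0.41, -0.353, 0.1992]
eef_rot: [-0.001, 0.965, 0.261, -0.0]
wrist_force: [0.7, 0.6, -0.0]
opening: 0.997
grasp_force: 0.0
```

Run:
```python
from h import *
im,o=snap('wrist','wr29.png'); print(o['time_s'],o['eef_pos'],T(o)[:3,2].round(4)); white(im,o,box=(220,420,110,290))
print([(r,'%d/%d/%d'%tuple(im[r,322])) for r in range(140,260) if np.abs(im[r,322].astype(int)-im[r-1,322]).max()>25])
for x in carts(im,o): print(x[:3])
```

```text
37.6 [ 0.41004668 -0.35295395  0.19915839] [-1.1e-03  8.0e-04 -1.0e+00]
white box px [[302.5, 175.5], [340.79998779296875, 173.6999969482422], [342.8999938964844, 219.0], [304.5, 220.6999969482422]] tool centre mm [-6.7  1.5] sides [np.float64(29.8), np.float64(38.1)] long axis deg from tool x -3.5
[(175, '170/171/179'), (176, '211/206/187'), (181, '182/177/165'), (182, '138/134/132'), (184, '179/165/156'), (185, '219/202/186'), (199, '157/147/142'), (200, '122/114/119'), (201, '183/175/165'), (202, '212/205/187'), (204, '183/177/165'), (205, '138/133/131'), (207, '89/85/89'), (208, '47/47/49'), (215, '97/91/95'), (217, '173/166/158'), (218, '208/201/186'), (220, '116/132/162'), (221, '42/95/158'), (234, '63/129/212'), (235, '79/164/247')]
([99, 62, 148, 95, 3038], [0.3983, -0.2305], [0.0382, 0.1282, 0.0343, 0.1322])
([303, 174, 40, 47, 1626], [0.4048, -0.3575], [0.0382, 0.0298, 0.0381, 0.0312])
([131, 230, 92, 30, 1416], [0.3063, -0.2718], [0.028, 0.0772, 0.0272, 0.0798])
```

>>> carry_out(steps=[0,0.001,0.04,0,0,-0.061,1,0,0.001,0.08,0,0,-0.061,1,0,0.001,0.11,0,0,-0.061,1,0,0.001,0.1255,0,0,-0.061,1,0,0.001,0.1255,0,0,-0.061,1,0,0.001,0.1255,0,0,-0.061,0.6,0,0.001,0.1255,0,0,-0.061,0.3,0,0.001,0.1255,0,0,-0.061,0,0,0.001,0.1255,0,0,-0.061,0,0,0.001,0.1255,0,0,-0.061,0,0,0.001,0.1255,0,0,-0.061,0,0,0.001,0.1255,0,0,-0.061,0])

```text
time_s: 38.85
eef_pos: [0.4107, -0.356, 0.0755]
eef_rot: [0.001, 0.957, 0.289, 0.0]
wrist_force: [-1.0, 0.9, 7.0]
opening: 0.325
grasp_force: 59.4
```

>>> carry_out(steps=[0,0,-0.03,0,0,0,0,0,0,-0.08,0,0,0,0,0,0,-0.13,0,0,0,0,0,0,-0.18,0,0,0,0,0,0,-0.21,0,0,0,0,0,0,-0.21,0,0,0,0,0,0,-0.21,0,0,0,0])

```text
time_s: 39.55
eef_pos: [0.4102, -0.3553, 0.2848]
eef_rot: [0.001, 0.957, 0.289, 0.0]
wrist_force: [-0.3, -0.3, -0.9]
opening: 0.327
grasp_force: 59.5
```

Run:
```python
from h import *
im,o=snap('wrist','wr30.png'); print(o['time_s'],o['eef_pos'],o['opening'])
print([(r,'%d/%d/%d'%tuple(im[r,322])) for r in range(215,330) if np.abs(im[r,322].astype(int)-im[r-1,322]).max()>22])
gochute(.17,0,.16)
```

```text
39.55 [ 0.41023784 -0.3553372   0.28480534] 0.32746448936514494
[(215, '54/134/226'), (216, '31/78/143'), (247, '67/105/164'), (248, '183/182/182'), (249, '213/206/189'), (258, '171/164/153'), (259, '130/123/124'), (263, '176/164/154'), (264, '218/202/185'), (286, '201/187/172'), (287, '125/117/119'), (290, '211/204/187'), (295, '122/117/117'), (299, '91/87/90'), (300, '34/33/33'), (312, '85/82/84'), (313, '119/112/116'), (315, '167/159/151'), (316, '214/207/188'), (319, '228/225/211')]
gochute [0.57  0.107 0.267] [0.3884, -0.2961, 0.0162, -0.345, 0.2129, -1.096] rows>= 10
```

>>> carry_out(steps=[0.388,-0.296,0.016,-0.345,0.213,-1.096,0,0.388,-0.296,0.016,-0.345,0.213,-1.096,0,0.388,-0.296,0.016,-0.345,0.213,-1.096,0,0.388,-0.296,0.016,-0.345,0.213,-1.096,0,0.388,-0.296,0.016,-0.345,0.213,-1.096,0,0.388,-0.296,0.016,-0.345,0.213,-1.096,0,0.388,-0.296,0.016,-0.345,0.213,-1.096,0,0.388,-0.296,0.016,-0.345,0.213,-1.096,0,0.388,-0.296,0.016,-0.345,0.213,-1.096,0,0.388,-0.296,0.016,-0.345,0.213,-1.096,0,0.388,-0.296,0.016,-0.345,0.213,-1.096,0,0.388,-0.296,0.016,-0.345,0.213,-1.096,0,0.388,-0.296,0.016,-0.345,0.213,-1.096,0,0.388,-0.296,0.016,-0.345,0.213,-1.096,0,0.388,-0.296,0.016,-0.345,0.213,-1.096,0])

```text
time_s: 41.1
eef_pos: [0.5695, 0.1048, 0.2676]
eef_rot: [0.127, 0.65, 0.736, 0.143]
wrist_force: [0.6, -0.8, -0.1]
opening: 0.327
grasp_force: 59.5
```

```bash
python3 -c "
from h import *
gochute(.17,.0006,.102)"
```

```text
gochute [0.591 0.11  0.213] [0.0026, 0.0001, 0.0585, 0.0002, 0.0013, -0.0016] rows>= 2
```

>>> carry_out(steps=[0.0026,0,0.03,0,0.001,-0.001,0,0.0026,0,0.0585,0,0.001,-0.001,0,0.0026,0,0.0585,0,0.001,-0.001,0,0.0026,0,0.0585,0,0.001,-0.001,0])

```text
time_s: 41.5
eef_pos: [0.5907, 0.1107, 0.2133]
eef_rot: [0.126, 0.649, 0.737, 0.143]
wrist_force: [0.4, 0.5, -0.2]
opening: 0.328
grasp_force: 59.5
```

```bash
python3 -c "
from h import *
walls('wr31.png')"
```

```text
41.5 [0.5907 0.1107 0.2133] 0.3276251256806914 [ 0.4  0.5 -0.2]
265 [(188, '219/213/194'), (190, '124/140/175'), (191, '32/79/149'), (197, '101/115/144'), (198, '174/172/164'), (199, '198/191/175'), (260, '127/123/116'), (261, '54/53/55')]
395 [(172, '88/71/58'), (173, '141/130/119'), (174, '173/164/151'), (188, '207/201/183'), (189, '216/215/209'), (190, '144/180/241'), (191, '70/156/249'), (197, '168/203/245'), (198, '254/253/252'), (279, '157/153/139')]
0.032 0.012 [[260.1, 190.8], [403.6, 191.0]]
0.027 0.012 [[260.7, 200.5], [402.8, 200.6]]
-0.027 0 [[269.7, 281.4], [390.8, 281.5]]
-0.027 0.012 [[266.6, 293.7], [394.9, 293.7]]
-0.032 0.012 [[267.1, 301.3], [394.2, 301.4]]
tool at chute mm [169.8   1.3 102. ] tilt [-0.001  -0.0003  0.0003]
[(215, '139/143/149'), (216, '48/76/121'), (217, '24/61/114'), (222, '36/83/157'), (223, '44/108/208'), (224, '53/128/232'), (241, '42/104/199'), (242, '31/77/148'), (247, '63/99/153'), (248, '169/169/168'), (249, '197/190/174'), (258, '158/152/144'), (259, '120/114/115'), (263, '161/150/141'), (264, '203/188/170'), (287, '116/109/110'), (290, '197/190/174'), (295, '114/109/108'), (300, '30/28/30'), (312, '139/131/135'), (313, '197/187/189'), (315, '248/245/238'), (319, '102/171/244'), (320, '77/160/244')]
```

```bash
python3 -c "
from h import *
fitlines([(.032,.012,189.5),(.027,.012,197.5),(-.027,0,278.9)])
b=rowx(247.7,.0655)[0]; print(b-13,(rowx(222.7,.0655)+rowx(318.7,.0655))/2)"
```

```text
channel dv,dh mm [ 0.31 -1.63] res [-0.74  0.83 -0.1 ] => channel centre in tool x mm -1.0
-0.377011889096698 [-0.3503263   0.48325987]
```

>>> carry_out(steps=[-0.0006,0,0.005,0,0,0,0,-0.0006,0,0.01,0,0,0,0,-0.0006,0,0.015,0,0,0,0,-0.0006,0,0.02,0,0,0,0,-0.0006,0,0.023,0,0,0,0,-0.0006,0,0.026,0,0,0,0,-0.0006,0,0.026,0,0,0,0])

```text
time_s: 42.25
eef_pos: [0.6006, 0.112, 0.1889]
eef_rot: [0.126, 0.649, 0.737, 0.143]
wrist_force: [0.3, 0.7, -0.3]
opening: 0.325
grasp_force: 59.5
```

```bash
python3 -c "
from h import *
walls('wr32.png')"
```

```text
42.25 [0.6006 0.112  0.1889] 0.324597706881204 [ 0.3  0.7 -0.3]
265 [(209, '102/116/151'), (210, '35/80/150'), (218, '164/163/168'), (219, '199/192/177'), (260, '130/125/118'), (261, '53/53/55')]
395 [(175, '54/130/220'), (176, '54/73/118'), (177, '58/35/30'), (178, '57/31/7'), (190, '74/50/34'), (191, '115/99/87'), (192, '153/142/131'), (207, '199/193/176'), (209, '129/142/186'), (210, '64/142/242'), (218, '253/253/253')]
0.032 0.012 [[249.1, 210.9], [417.5, 211.2]]
0.027 0.012 [[249.9, 222.0], [416.4, 222.2]]
-0.027 0 [[262.0, 310.6], [400.1, 310.7]]
-0.027 0.012 [[258.0, 326.6], [405.3, 326.6]]
-0.032 0.012 [[258.7, 335.0], [404.4, 335.0]]
tool at chute mm [169.9   1.4  75.5] tilt [-0.0005 -0.0006  0.0013]
[(218, '46/109/208'), (219, '27/63/116'), (222, '37/84/158'), (223, '45/112/211'), (239, '45/111/207'), (240, '33/80/150'), (247, '63/99/153'), (248, '170/169/170'), (249, '199/192/176'), (258, '160/154/145'), (259, '120/115/116'), (263, '162/151/143'), (264, '205/190/173'), (287, '117/110/111'), (290, '199/192/176'), (295, '113/109/108'), (299, '84/81/84'), (300, '32/31/32'), (312, '142/133/135'), (313, '200/188/192'), (315, '249/245/238'), (318, '244/241/228'), (319, '170/165/151'), (322, '236/232/219'), (324, '182/180/172'), (325, '204/204/199')]
```

>>> carry_out(steps=[-0.0006,0,0.0015,0,0,0,0,-0.0006,0,0.0025,0,0,0,0,-0.0006,0,0.0025,0,0,0,0,-0.0006,0,0.0025,0,0,0,0.4,-0.0006,0,0.0025,0,0,0,0.45,-0.0006,0,0.0025,0,0,0,0.5,-0.0006,0,0.0025,0,0,0,0.5,-0.0006,0,0.0025,0,0,0,0.5,-0.0006,0,-0.01,0,0,0,0.5,-0.0006,0,-0.03,0,0,0,0.5,-0.0006,0,-0.06,0,0,0,0.5,-0.0006,0,-0.1,0,0,0,0.5,-0.0006,0,-0.14,0,0,0,0.5,-0.0006,0,-0.14,0,0,0,0.5])

```text
time_s: 43.7
eef_pos: [0.5499, 0.1048, 0.3269]
eef_rot: [0.131, 0.648, 0.736, 0.147]
wrist_force: [1.0, -0.9, -0.0]
opening: 0.498
grasp_force: 0.0
```

Run:
```python
from h import *
chk('wr33.png')
t,_=snap('top','top33.png'); s,_=snap('side','side33.png')
for n,i in(('side',s),('top',t)):
  m=cv2.inRange(cv2.cvtColor(i,cv2.COLOR_RGB2HSV),(3,130,90),(17,255,255)); k,l,st,c=cv2.connectedComponentsWithStats(m)
  print(n,[(st[j].tolist(),c[j].round(1).tolist()) for j in range(1,k) if st[j,4]>15])
h=cv2.cvtColor(t,cv2.COLOR_RGB2HSV); m=cv2.inRange(h,(0,0,170),(179,70,255)); k,l,st,c=cv2.connectedComponentsWithStats(m)
print([(st[j].tolist(),c[j].round(1).tolist()) for j in range(1,k) if st[j,4]>40 and 330<c[j,0]<530 and 140<c[j,1]<280])
print(proj('side',[.5655,.3085,.1708]),proj('side',[.5655,.3085,.150]))
go(.40,-.10,.40,45)
```

```text
43.7 [0.54989018 0.10478445 0.3268916 ] 0.4984400883126937
blue [([0, 9, 90, 14, 1158], [44.5, 15.3]), ([223, 34, 3, 25, 67], [223.9, 45.7]), ([0, 68, 220, 3, 647], [109.9, 69.0])]
dark [([8, 49, 9, 9, 67], [11.9, 52.9]), ([38, 48, 9, 9, 68], [42.0, 51.9]), ([68, 48, 9, 9, 67], [72.0, 52.1])]
side [([0, 0, 15, 6, 56], [5.2, 1.8]), ([0, 0, 235, 113, 5475], [118.6, 36.1]), ([231, 203, 16, 8, 51], [238.4, 207.8]), ([257, 251, 15, 22, 184], [262.8, 262.4]), ([297, 356, 12, 17, 73], [303.2, 363.1])]
top [([205, 188, 10, 9, 66], [209.4, 192.0]), ([212, 196, 6, 6, 25], [214.4, 198.5]), ([180, 252, 12, 12, 47], [185.7, 257.2])]
[([392, 224, 23, 38, 141], [406.0, 238.6])]
[259.86491856 252.22746888] [260.73344491 258.48231617]
go [-0.1843, -0.1303, -0.1395, 0.3579, -0.1753, 0.9009] rows>= 7
```

```bash
python3 -c "
from bench import ctrl
print(ctrl.hand_in())"
```

```text
the job is handed in; nothing more can be done
None
```

I checked the gate at the blue and yellow marks and hung the gauge on the rail. All three cartridges then went into the channel in one row, window up, blue ends at the blue wall; I handed the job in at about 44 s, but no verdict came back.

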